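# Rejoin a dental articulator with its hinge pin

### The job

Put the dental articulator back together: gently set its loose upper member onto the lower one with the casts tooth to tooth and the hinge barrel between the two posts, draw it back until the barrel just touches the rear stop, then take the hinge pin from the sloping instrument rest and thread it through post, barrel and other post, from either side, until its head is fully home. Do not force the stone casts, and leave the other instruments and everything else on the bench as they are.

Things in the scene. Friction and masses are not known exactly. Their poses are not given: they have to be found in the camera images.
- hinge (a point): Nominal centre of the hinge axis (its y axis) of the lower member, midway between two metal posts, 101 mm above the bench; -x points to the front (teeth), z up. Posts: 12 mm thick, inner faces at y = +-23, outer faces at +-35 mm, 24 mm wide along x, 113 mm tall; each has a 9.5 mm bore right through along y at this height. The pin may go in from either side.
- seat (a point): Centre of the biting plane of the fixed lower stone cast (60 mm across), 75 mm in front of and 55 mm below hinge; same axes. NOT measured: posts and rear stop are one carriage, locked up to 5 mm before or behind hinge (along x). The stop is a bridge between the posts; when the barrel touches its front face all three bores are in line. The upper teeth rest flat on the lower and can slide.
- upper_grip (a point): Grip point of the loose upper member (0.3 kg, standing on its teeth): middle of the height of a metal bar along x, 16 mm wide, 14 mm tall, 55 mm above the biting plane, near the centre of mass, 10 mm behind the cast's centre. x points to the rear (barrel), z up. 18 mm clear below the bar, then a disc 60 mm across. Closed, it is 101 mm above the bench, about 65 mm in front of hinge, same axes.
- barrel (a point): Centre of the hinge barrel at the rear of the upper member: a tube along y, 40 mm long, 19 mm outside, 9.5 mm bore, 65 mm behind upper_grip at the same height; same axes. It belongs between the posts, against the rear stop, within 5 mm of hinge along x; between the posts it has 3 mm of play at either end.
- pin_mid (a point): Middle of the loose steel hinge pin (35 g, 91 mm long), on its axis; x points to the head. Shaft 8 mm thick, its nose tapering to 4 mm over the last 9 mm; head a knurled disc 16 mm across, 7 mm thick. It lies in a sloping instrument rest, 30 degrees from level, nose down and towards the robot, head up; from 30 mm below to 25 mm above this point it is free all round.
- pin_nose (a point): Tip of the pin's tapered nose, on its axis, 45.5 mm from pin_mid at -x. Same axes.
- pin_collar (a point): Centre of the underside of the pin's head, on its axis, 38.5 mm from pin_mid at +x; same axes. Fully home it lies in the plane of a post's outer face, 35 mm from hinge, and the nose stands 14 mm out of the other post.
- mirror: Dental mirror in the instrument rest: steel, 8 mm round handle, about 145 mm long. Pin and other instruments lie in the rest's four notches, 46 mm apart, in any order, their feet on a foot strip: slide one up a little before lifting it off. Origin on its axis 45.5 mm above its foot.
- explorer: Pointed probe, one of the other instruments in the rest; steel, 8 mm handle. Origin as for the mirror.
- carver: Flat-bladed carver, one of the other instruments in the rest; steel, 8 mm handle. Origin as for the mirror.
- model: Spare stone cast without metal parts, 66 mm across, 26 mm tall. Origin in the centre of its underside.
- bowl: Round mixing bowl, 110 mm across, 65 mm tall. Origin in the centre of its underside.
- jar: Amber jar with a white lid, 60 mm across, 75 mm tall. Origin in the centre of its underside.
- spatula: Mixing spatula lying on the bench, 190 mm long. Origin under its middle.
- wax: Small white box of wax, 75 x 50 x 22 mm. Origin in the centre of its underside.
There are look-alikes about, which are no part of the job. Of the things that look like the part that bears upper_grip, the middle-sized one is meant.

How it is judged:
By the outcome, as a careful person would: the job done as asked, in the order asked, and still so for the second after the job is handed in, with the robot touching nothing.
It also fails if it takes over 72 s, if anything falls off the work surface, if the arm or the gripper's body presses on something with over 40 N, if the wrist force passes 120 N, or if a joint passes its speed limit or range.

### The arm

A 6-joint arm with a two-finger parallel gripper is mounted at the origin on the work surface. World frame = base frame: x ahead of the robot, y to its left, z up, the work surface at z = 0. Lengths are in m, angles in degrees, forces in N, time in s.
With the tool pointing down it reaches from about 0.3 to 0.75 m from the base axis. Payload 8.5 kg.
Tool frame: the origin (TCP) lies at the very end of the fingers, on their centre line; the grasp point (between the pads) lies 19 mm behind it (hold_point_z is the distance from the TCP to the grasp point, in m); z points along the fingers, y is the direction in which the jaws open and shut (so a half turn about z gives the same grasp; the last joint's range is limited). The gripper opens to 85 mm and grips with 20 to 120 N. Pads are 22 mm wide; open, the fingers measure 114 mm over their backs; the gripper's body (76 mm by 85 mm) begins 54 mm behind the grasp point. The pads swing forward as they close: fully open they stand 13 mm farther back than shut.
Start: joints at [-86.362, 21.807, 74.336, -0, 83.858, -12.336], TCP at [0.151, -0.529, 0.231] pointing down, gripper open.
Joint ranges: [-178.18, 178.18], [-50.72, 133.34], [12.68, 142.11], [-81.47, 261.47], [9.98, 163.14], [-165.26, 165.26]. Speed limits (degrees/s): [136.94, 136.94, 180, 180, 180, 180].

### API

Orientations are given as a 3x3 rotation matrix whose columns are the frame's x, y, z axes.
In Python, from rig import observe, get_image, close_job, hold_point_z gives the robot as it stands. The module is installed in compiled form; this text tells all that it offers.
- The arm moves only by the tool jog_arm, never from a script. Its arguments are lists of equal length, an entry for each row: "travel": the shift along the world's x, y, z in m, a list of three; "dr": the turn, a rotation vector about the world's x, y, z in rad, a list of three. In form: {"travel": [[x, y, z], ...], "dr": [[rx, ry, rz], ...]}. A call has 1 to 20 rows; each row shifts and turns the commanded pose from where the row before left it; what a row does not reach is not made up. A row lasts 1/12 s, in which the tool goes at most 41.7 mm and 7.16 degrees, less where a joint would pass 70% of its speed; a pose out of reach is approached as far as the arm can. A call with a gripper value outside its range is refused whole. "jaw" is the finger opening in m, from 0 to 0.0854, set as the call begins (left out, the last holds). The fingers move at their own pace and stop on an object; "newtons" is the grip in N (left out, the last holds). Time passes only in rows, so rows that do not move let the fingers close. It gives the time, the measured TCP pose, the force and the opening at its end, in the units of the state.
- observe(): the state, without advancing time (a new reading comes with each control period).
- get_image(name): name is "side" or "top" or "wrist"; returns a dict with "color" (420x560x3 uint8, red, green, blue), "fovy" (degrees; the focal length in pixels is half the picture's height over the tangent of half this angle, whatever the lens; pixels are square), "cx", "cy" (the principal point, pixels), "R" (3x3) and "t" (3): a world point X has camera coordinates R X + t. Camera axes: x right, y down, z forward; pixel columns grow to the right and rows downward; lengths in m; the calibration is good to about 2 mm. The wrist camera is an equidistant fisheye: a pixel r from the principal point sees the ray r / f radians off the axis. A picture is of the moment at which its call begins. There is no depth.
- close_job(): hands the job in, once; it reports no verdict.
The state is a dict: "time_s": time; "q": joint angles; "qvel": joint speeds; "joint_efforts": joint torques, N m; "position": TCP position; "tool_rot": TCP orientation; "ft_force": force on the tool from outside, world axes, zero at the start; "wrist_torque": the same for the moment, N m; "grip_width": finger opening in m.
Only numpy, scipy, OpenCV 4.12 (cv2) and the standard library are available. Lean on these libraries where they do the work, as an engineer would, in place of code of your own. Each camera call takes 0.05 s, during which the arm holds its last target.

## Working session

There is one attempt and no reset: what is moved stays moved. The work goes in short steps, Python scripts to look and compute and a tool call to move; the robot and the scene stay as the last step left them, time stands still between calls to the robot, and variables do not carry over. Pictures are saved under pics/ and viewed, and the job is handed in when it is done.

Besides the shell and the picture viewer there is one more tool, called after "Request:" by a JSON object that holds its "op" and its "data", one argument or row to a line. jog_arm: Moves the arm, as the interface text tells. Its arguments: {"type":"object","properties":{"travel":{"type":"array"},"dr":{"type":"array"},"jaw":{"type":"number"},"newtons":{"type":"number"}},"required":["travel","dr"]}

```bash
ls; mkdir -p pics
python3 - <<'E'
from rig import *
import cv2,json,numpy as np
o=observe();print(o,hold_point_z)
for n in["side","top","wrist"]:
    g=get_image(n);cv2.imwrite(f"pics/{n}0.png",g["color"][:,:,::-1]);print(n,g["fovy"],g["cx"],g["cy"],np.round(g["R"],3).tolist(),np.round(g["t"],4).tolist())
E
```

```text
pics
{'time_s': 0.0, 'q': array([-8.63600788e+01,  2.18427768e+01,  7.43847353e+01, -1.73724354e-03,
        8.38578612e+01, -1.23353109e+01]), 'qvel': array([-0.05222098,  0.0537234 ,  0.01001901,  0.02027885,  0.00408397,
       -0.02391015]), 'joint_efforts': array([-7.75734115e-04, -4.48466027e+01, -2.31280017e+01, -3.39036060e-04,
        4.68444356e-03, -1.48723922e-05]), 'position': array([ 0.15134759, -0.52846468,  0.23069514]), 'tool_rot': array([[ 9.61379878e-01,  2.75224844e-01, -1.24682574e-04],
       [ 2.75224720e-01, -9.61378774e-01,  1.48512522e-03],
       [ 2.88876178e-04, -1.46208523e-03, -9.99998889e-01]]), 'ft_force': array([ 0.5760725 , -0.37967933, -0.4133367 ]), 'wrist_torque': array([ 0.0167069 , -0.03711907, -0.02376186]), 'grip_width': 0.08527121553942647} 0.0187
side 56.15471866912692 276.5160526484986 211.38674479656424 [[-0.998, -0.058, 0.003], [-0.041, 0.667, -0.744], [0.042, -0.743, -0.668]] [0.4472, 0.076, 0.9517]
top 50.22110956143821 280.62495092770774 205.1663359504294 [[-0.012, -1.0, -0.023], [-0.988, 0.016, -0.152], [0.152, 0.021, -0.988]] [0.0333, 0.4655, 1.0016]
wrist 65.70646984690485 287.6597176611524 214.99839785068758 [[0.275, -0.962, -0.001], [-0.924, -0.264, 0.275], [-0.264, -0.075, -0.961]] [-0.5497, -0.0352, 0.3796]
```

View pics/side0.png

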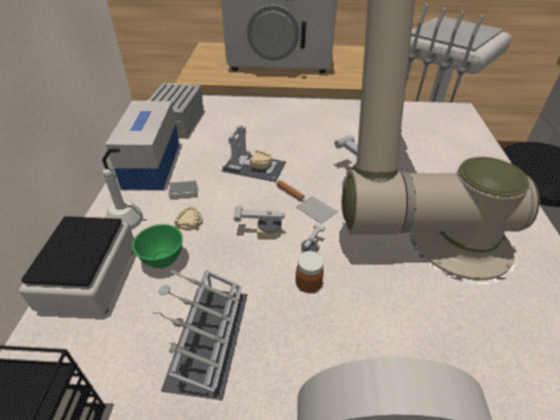

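View pics/top0.png

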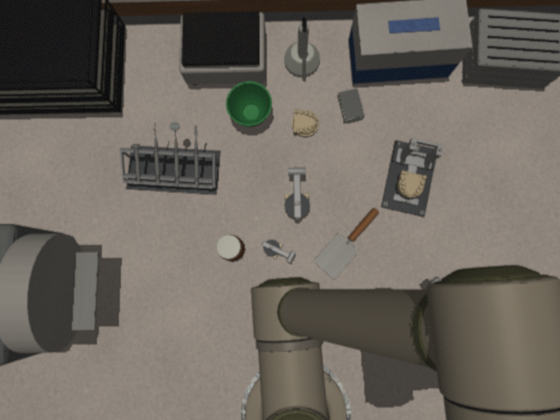

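View pics/wrist0.png

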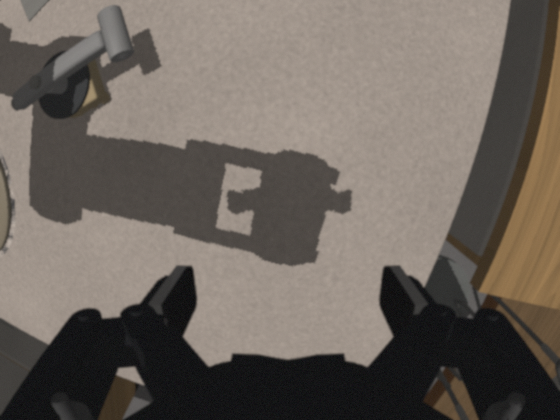

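```bash
cat > h.py <<'E'
import numpy as np,cv2
from rig import *
def cam(n):
    g=get_image(n); g['f']=210/np.tan(np.radians(g['fovy'])/2); g['n']=n; g['R']=np.array(g['R']);g['t']=np.array(g['t']);return g
def ray(g,u,v):
    d=np.array([(u-g['cx'])/g['f'],(v-g['cy'])/g['f']])
    if g['n']=='wrist':
        r=np.linalg.norm(d); c=np.array([*(d/max(r,1e-9)*np.sin(r)),np.cos(r)])
    else: c=np.array([d[0],d[1],1.]);c/=np.linalg.norm(c)
    return -g['R'].T@g['t'], g['R'].T@c
def onz(g,u,v,z):
    o,d=ray(g,u,v);return o+d*(z-o[2])/d[2]
def proj(g,X):
    c=g['R']@np.array(X)+g['t']
    if g['n']=='wrist':
        s=np.hypot(c[0],c[1]);th=np.arctan2(s,c[2]);return np.array([g['cx'],g['cy']])+g['f']*th*c[:2]/max(s,1e-9)
    return np.array([g['cx'],g['cy']])+g['f']*c[:2]/c[2]
def tri(*obs):
    A=np.zeros((3,3));b=np.zeros(3);L=[]
    for g,u,v in obs:
        o,d=ray(g,u,v);P=np.eye(3)-np.outer(d,d);A+=P;b+=P@o;L.append((o,d))
    X=np.linalg.solve(A,b);return X,[float(np.linalg.norm((np.eye(3)-np.outer(d,d))@(X-o))) for o,d in L]
def crop(g,x0,y0,x1,y1,k,name):
    im=g['color'][y0:y1,x0:x1,::-1];im=cv2.resize(im,None,fx=k,fy=k,interpolation=cv2.INTER_CUBIC)
    for x in range((x0+9)//10*10,x1,10):
        cv2.line(im,((x-x0)*k,0),((x-x0)*k,8 if x%50 else 20),(0,0,255),1)
        if x%20==0: cv2.putText(im,str(x),((x-x0)*k,18),0,.4,(0,0,255),1)
    for y in range((y0+9)//10*10,y1,10):
        cv2.line(im,(0,(y-y0)*k),(8,(y-y0)*k),(0,0,255),1)
        if y%20==0: cv2.putText(im,str(y),(8,(y-y0)*k+4),0,.4,(0,0,255),1)
    cv2.imwrite('pics/'+name,im)
E
python3 - <<'E'
from h import *
s=cam('side');t=cam('top');w=cam('wrist')
crop(t,260,130,460,280,4,'t1.png');crop(s,210,110,410,260,4,'s1.png')
crop(t,110,110,230,200,6,'t2.png');crop(s,140,250,270,400,5,'s2.png');crop(w,0,0,200,150,4,'w1.png')
E
```

```text
(no output)
```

View pics/t1.png

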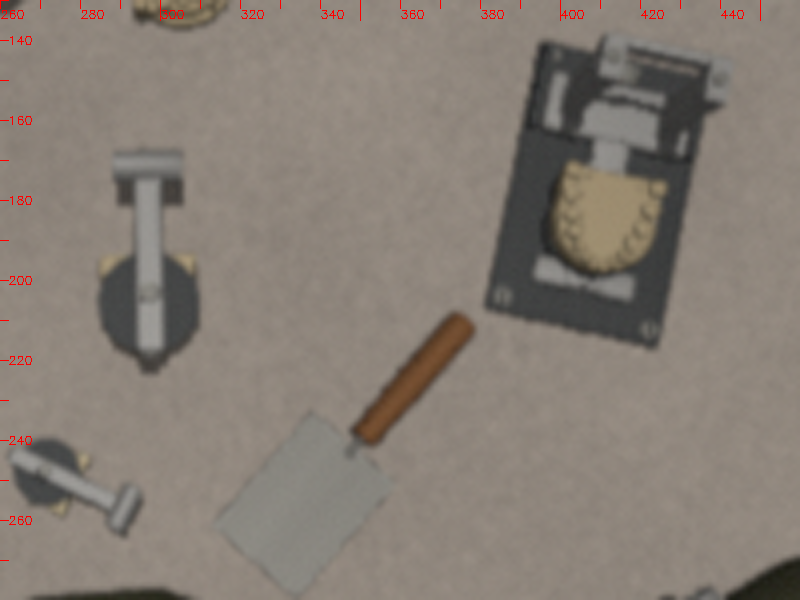

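View pics/s1.png

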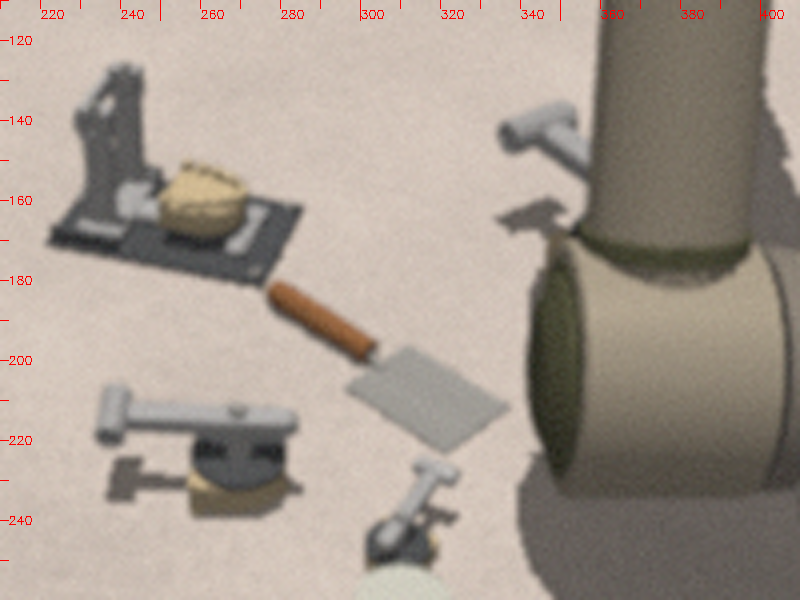

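View pics/t2.png

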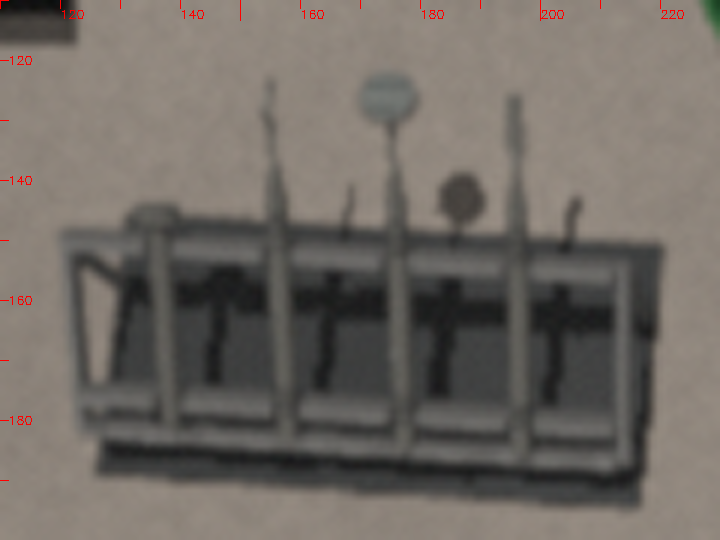

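View pics/s2.png

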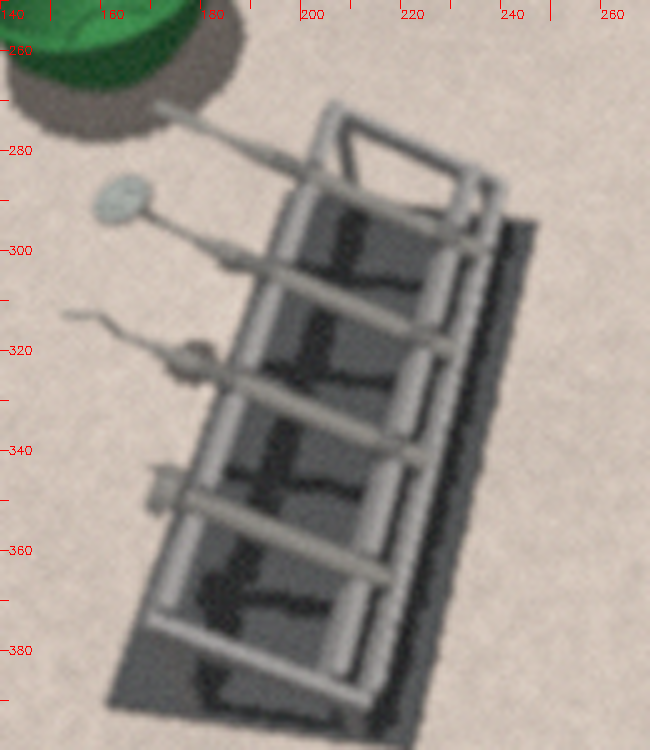

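View pics/w1.png

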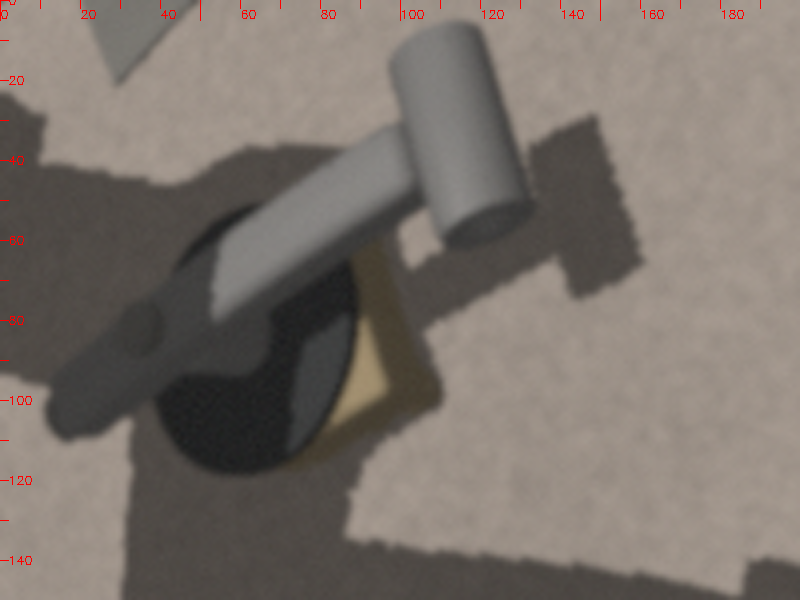

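Run:
```python
from h import *
s=cam('side');t=cam('top');w=cam('wrist')
np.set_printoptions(precision=4,suppress=True)
# C barrel axis ends
print('C',tri((w,105,9),(s,352,137)),tri((w,122,57),(s,337,144)))
for z in (.04,.055,.075):print('C len',z,np.linalg.norm(onz(w,103,9,z)-onz(w,123,57,z)))
# A
for z in(.055,):
  for p in [(288,171),(305.5,171),(297,171),(297,218)]:print('A',onz(t,*p,z))
print('A barrel',tri((t,297,171),(s,238.5,214)))
print('A screw',tri((t,297,203),(s,266.5,212)))
print('B barrel',tri((t,291,256.5),(s,318,228)))
# posts tops corners
print('wp',proj(w,[.5,-.3,0]))
# lower: base corners z~0.01
for p in [(394,141),(380.5,208),(423.5,217),(437,155)]:print('base',onz(t,*p,.008))
print('post', tri((t,413,142.5),(s,241,127)), tri((t,438,149),(s,232,138)))
for p in [(411,140),(417,145),(435,145),(441,153)]:print('p',onz(t,*p,.113))
# pin
print('pinhead',tri((t,135,146),(s,172,348)))
print('pin foot',tri((t,138,180),(s,217,366)))
```

```text
C (array([ 0.27  , -0.3085,  0.1023]), [0.01998472197954768, 0.019984721979547655]) (array([ 0.2685, -0.3247,  0.0609]), [0.019403244232792573, 0.019403244232792577])
C len 0.04 0.07282305535360789
C len 0.055 0.06955949699785073
C len 0.075 0.06520808585684118
A [0.5422 0.0085 0.055 ]
A [ 0.5415 -0.0317  0.055 ]
A [ 0.5419 -0.0122  0.055 ]
A [ 0.4331 -0.0103  0.055 ]
A barrel (array([ 0.5413, -0.0122,  0.0533]), [0.000893356501790314, 0.0008933565017901973])
A screw (array([ 0.4694, -0.0109,  0.0638]), [0.0032988460981117997, 0.0032988460981117976])
B barrel (array([0.348 , 0.0046, 0.0337]), [0.00047385747569272246, 0.00047385747569268267])
wp [ 193.4544 -101.8958]
base [ 0.6229 -0.2487  0.008 ]
base [ 0.4598 -0.2087  0.008 ]
base [ 0.4368 -0.3083  0.008 ]
base [ 0.5862 -0.3495  0.008 ]
post (array([ 0.5668, -0.2519,  0.1537]), [0.008228185198162265, 0.00822818519816232]) (array([ 0.5938, -0.3346,  0.0633]), [0.007902061981776919, 0.007902061981776839])
p [ 0.593  -0.2603  0.113 ]
p [ 0.5816 -0.2726  0.113 ]
p [ 0.5808 -0.3113  0.113 ]
p [ 0.5627 -0.3231  0.113 ]
pinhead (array([0.6015, 0.356 , 0.0812]), [0.00090815713641245, 0.0009081571364122543])
pin foot (array([0.5304, 0.3612, 0.0379]), [0.0003854038432647004, 0.00038540384326506323])
```

Request:
{"op": "jog_arm", "data": {
  "travel": [
    [0.0266,0.0232,0.006],
    [0.0266,0.0232,0.006],
    [0.0266,0.0232,0.006],
    [0.0266,0.0232,0.006],
    [0.0266,0.0232,0.006],
    [0.0266,0.0232,0.006],
    [0.0266,0.0232,0.006],
    [0.0266,0.0232,0.006],
    [0.0266,0.0232,0.006],
    [0.0266,0.0232,0.006],
    [0.0266,0.0232,0.006],
    [0.0266,0.0232,0.006],
    [0,0,0],
    [0,0,0]
  ],
  "dr": [
    [0,0,-0.0436],
    [0,0,-0.0436],
    [0,0,-0.0436],
    [0,0,-0.0436],
    [0,0,-0.0436],
    [0,0,-0.0436],
    [0,0,-0.0436],
    [0,0,-0.0436],
    [0,0,-0.0436],
    [0,0,-0.0436],
    [0,0,-0.0436],
    [0,0,-0.0436],
    [0,0,0],
    [0,0,0]
  ]
}}

```text
time_s: 1.62
position: [0.4715, -0.2492, 0.3034]
tool_rot: [[0.971, -0.239, 0.0], [-0.239, -0.971, -0.0], [0.0, 0.0, -1.0]]
ft_force: [1.0, -0.5, -1.0]
grip_width: 0.0852
```

Run:
```python
from h import *
w=cam('wrist');print(w['R'].tolist(),w['t'].tolist());o=observe();print(o['position'],o['tool_rot'],o['time_s'])
cv2.imwrite('pics/w2.png',w['color'][:,:,::-1])
s=cam('side');cv2.imwrite('pics/s3.png',s['color'][:,:,::-1])
```

```text
[[-0.23928581161180648, -0.9709487158279472, 0.000944242205096451], [-0.9335849783768749, 0.2303446594041503, 0.27451853495354117], [-0.2667609201332378, 0.06480686010021457, -0.9615813446472544]] [-0.12930994637006646, 0.44235743763082436, 0.5908995999798385]
[ 0.47066087 -0.25003907  0.30314783] [[ 9.70673158e-01 -2.40402732e-01 -3.83885593e-04]
 [-2.40402768e-01 -9.70673223e-01 -4.89755284e-05]
 [-3.60853615e-04  1.39826390e-04 -9.99999925e-01]] 1.6667
```

View pics/w2.png

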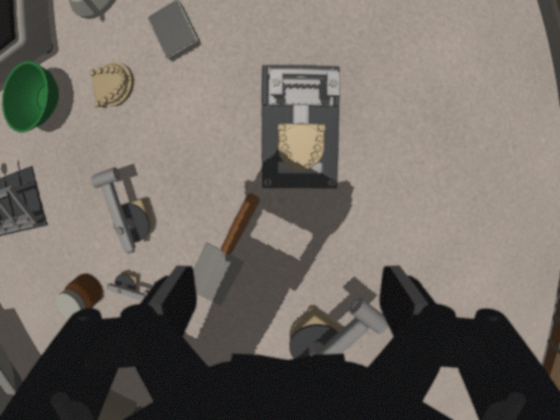

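Run:
```python
from h import *
w=cam('wrist');crop(w,250,50,355,200,5,'w3.png')
w2=cam('wrist');crop(w2,80,150,170,270,6,'w4.png')
```

```text
(no output)
```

View pics/w3.png

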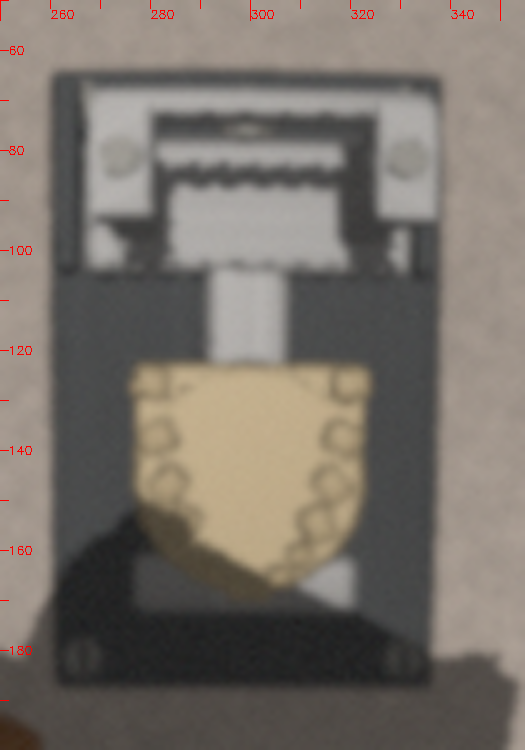

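View pics/w4.png

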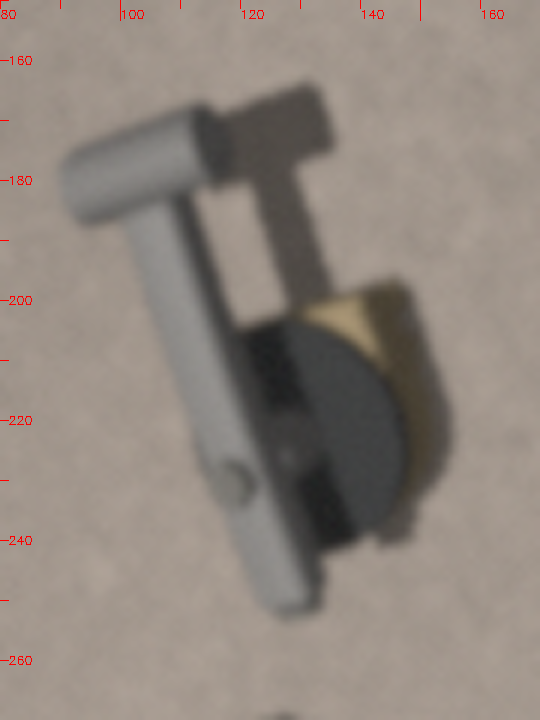

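Run:
```python
from h import *
np.set_printoptions(precision=4,suppress=True)
w=cam('wrist');t=cam('top')
L=onz(w,272,81.5,.113);R=onz(w,329,81.5,.113);print('scr',L,R,np.linalg.norm(L-R),(L+R)/2)
for p in [(267,67.5),(334,68),(268,93),(336,94),(278.5,73),(323,73),(278.5,93),(325,93)]:print(p,onz(w,*p,.113))
d=L-R;print('yaw',np.degrees(np.arctan2(d[1],d[0]))-90)
# bars of lower cast at z .046
for p in [(276,123),(323.5,123),(299.5,169)]:print('cast',p,onz(w,*p,.044))
for p in [(261,65),(337.5,66),(260.5,186.5),(336,187)]:print('base',onz(w,*p,.009))
# top cam consistency
print('top scr',onz(t,413,144,.113),onz(t,440,149.5,.113),'pred',proj(t,L),proj(t,R))
# A
print('A barrel',tri((w,101,178),(t,297,171)), 'w only',onz(w,101,178,.055))
a=onz(w,90.5,181,.055);b=onz(w,113,173.5,.055);print(a,b,np.linalg.norm(a-b))
e=onz(w,128,250,.062);print('bar front', e)
for p,q in [((102,186),(129,248)),((113,184),(133,248))]: pass
sc=onz(w,118,231,.064);print('screw',sc, onz(t,297,203,.064), 'barrel top w', )
```

```text
scr [ 0.5848 -0.2637  0.113 ] [ 0.5714 -0.3197  0.113 ] 0.05756978164845782 [ 0.5781 -0.2917  0.113 ]
(267, 67.5) [ 0.6004 -0.2624  0.113 ]
(334, 68) [ 0.5841 -0.3282  0.113 ]
(268, 93) [ 0.5742 -0.2569  0.113 ]
(336, 94) [ 0.5572 -0.3236  0.113 ]
(278.5, 73) [ 0.5918 -0.2722  0.113 ]
(323, 73) [ 0.5813 -0.3159  0.113 ]
(278.5, 93) [ 0.5715 -0.2671  0.113 ]
(325, 93) [ 0.5606 -0.3128  0.113 ]
yaw -13.47474374411047
cast (276, 123) [ 0.5431 -0.2548  0.044 ]
cast (323.5, 123) [ 0.5293 -0.3114  0.044 ]
cast (299.5, 169) [ 0.4804 -0.269   0.044 ]
base [ 0.6253 -0.2538  0.009 ]
base [ 0.6003 -0.3523  0.009 ]
base [ 0.465  -0.2115  0.009 ]
base [ 0.4392 -0.3122  0.009 ]
top scr [ 0.584  -0.2641  0.113 ] [ 0.5706 -0.3214  0.113 ] pred [412.8069 143.6431] [439.1715 149.1574]
A barrel (array([ 0.5413, -0.0117,  0.0624]), [0.0011937897472007496, 0.0011937897472007017]) w only [ 0.5425 -0.0063  0.055 ]
[0.5438 0.0129 0.055 ] [ 0.5426 -0.0277  0.055 ] 0.040649622416689436
bar front [ 0.4362 -0.0136  0.062 ]
screw [ 0.4663 -0.0105  0.064 ] [ 0.466  -0.0108  0.064 ] barrel top w
```

Request:
{"op": "jog_arm", "data": {
  "travel": [
    [0.0006,0.03,-0.0215],
    [0.0006,0.03,-0.0215],
    [0.0006,0.03,-0.0215],
    [0.0006,0.03,-0.0215],
    [0.0006,0.03,-0.0215],
    [0.0006,0.03,-0.0215],
    [0.0006,0.03,-0.0215],
    [0.0006,0.029,-0.0215],
    [0,0,0],
    [0,0,0]
  ],
  "dr": [
    [0,0,0.0277],
    [0,0,0.0277],
    [0,0,0.0277],
    [0,0,0.0277],
    [0,0,0.0277],
    [0,0,0.0277],
    [0,0,0.0277],
    [0,0,0.0277],
    [0,0,0],
    [0,0,0]
  ],
  "jaw": 0.05
}}

```text
time_s: 2.75
position: [0.4748, -0.0107, 0.1307]
tool_rot: [[1.0, -0.021, -0.002], [-0.021, -1.0, 0.0], [-0.002, -0.0, -1.0]]
ft_force: [0.6, -0.4, 0.7]
grip_width: 0.05
```

Run:
```python
from h import *
w=cam('wrist');cv2.imwrite('pics/w5.png',w['color'][:,:,::-1]);o=observe();print(o['position'],o['tool_rot'],o['time_s'],proj(w,[.5413,-.0117,.055]),proj(w,[.476,-.0105,.062]))
```

```text
[ 0.47553581 -0.01177333  0.13151862] [[ 9.99739761e-01 -2.28117302e-02  1.89490770e-04]
 [-2.28116748e-02 -9.99739738e-01 -2.89295219e-04]
 [ 1.96040777e-04  2.84897331e-04 -9.99999940e-01]] 2.8 [286.86914326 129.78231618] [287.22298457 226.5885141 ]
```

View pics/w5.png

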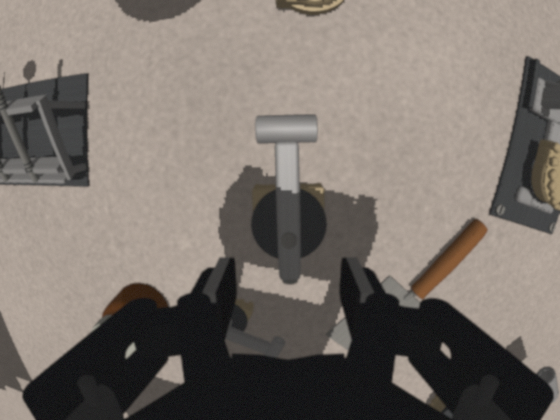

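Request:
{"op": "jog_arm", "data": {
  "travel": [
    [0,0,-0.02],
    [0,0,-0.02],
    [0,0,-0.02],
    [0,0,-0.015],
    [0,0,-0.01],
    [0,0,-0.0085],
    [0,0,0],
    [0,0,0]
  ],
  "dr": [
    [0,0,0],
    [0,0,0],
    [0,0,0],
    [0,0,0],
    [0,0,0],
    [0,0,0],
    [0,0,0],
    [0,0,0]
  ]
}}

```text
time_s: 3.47
position: [0.4758, -0.0122, 0.0383]
tool_rot: [[1.0, -0.024, 0.001], [-0.024, -1.0, -0.0], [0.001, 0.0, -1.0]]
ft_force: [-0.4, -0.6, 0.4]
grip_width: 0.0499
```

Request:
{"op": "jog_arm", "data": {
  "travel": [
    [0,0,0],
    [0,0,0],
    [0,0,0],
    [0,0,0],
    [0,0,0]
  ],
  "dr": [
    [0,0,0],
    [0,0,0],
    [0,0,0],
    [0,0,0],
    [0,0,0]
  ],
  "jaw": 0.0,
  "newtons": 50
}}

```text
time_s: 3.88
position: [0.4758, -0.0115, 0.0385]
tool_rot: [[1.0, -0.023, 0.002], [-0.023, -1.0, -0.001], [0.002, 0.001, -1.0]]
ft_force: [-0.5, -0.1, 6.1]
grip_width: 0.015
```

Request:
{"op": "jog_arm", "data": {
  "travel": [
    [0,0,0.004],
    [0,0,0.012],
    [0,0,0.025],
    [0,0,0.035],
    [0,0,0.035],
    [0.0039,-0.0329,0],
    [0.0039,-0.0329,0],
    [0.0039,-0.0329,0],
    [0.0039,-0.0329,0],
    [0.0039,-0.0329,0],
    [0.0039,-0.0329,0],
    [0.0039,-0.0329,0],
    [0.0039,-0.0329,0],
    [0,0,0],
    [0,0,0]
  ],
  "dr": [
    [0,0,0],
    [0,0,0],
    [0,0,0],
    [0,0,0],
    [0,0,0],
    [0,0,-0.0277],
    [0,0,-0.0277],
    [0,0,-0.0277],
    [0,0,-0.0277],
    [0,0,-0.0277],
    [0,0,-0.0277],
    [0,0,-0.0277],
    [0,0,-0.0277],
    [0,0,0],
    [0,0,0]
  ]
}}

```text
time_s: 5.13
position: [0.506, -0.2756, 0.148]
tool_rot: [[0.97, -0.244, -0.001], [-0.244, -0.97, 0.001], [-0.002, -0.001, -1.0]]
ft_force: [0.9, 0.5, -3.3]
grip_width: 0.0153
```

Run:
```python
from h import *
w=cam('wrist');cv2.imwrite('pics/w6.png',w['color'][:,:,::-1]);crop(w,220,0,360,150,5,'w7.png');o=observe();print(o['position'],o['tool_rot'],o['time_s'],o['ft_force'])
s=cam('side');crop(s,190,80,330,230,5,'s4.png')
```

```text
[ 0.50604353 -0.27430149  0.14820117] [[ 0.97014851 -0.24250759 -0.00138828]
 [-0.24250551 -0.97014885  0.001511  ]
 [-0.00171326 -0.00112923 -0.99999789]] 5.1833 [ 0.52419586  0.98147188 -3.30566186]
```

View pics/w6.png

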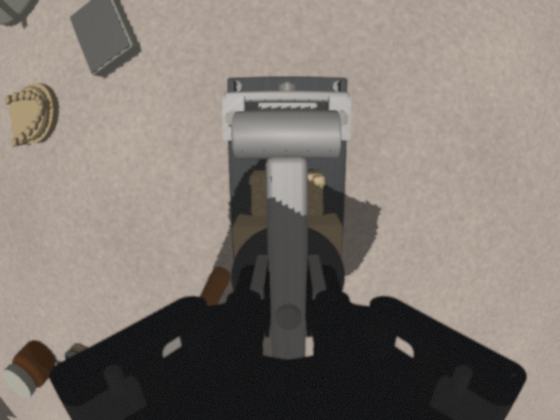

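View pics/w7.png

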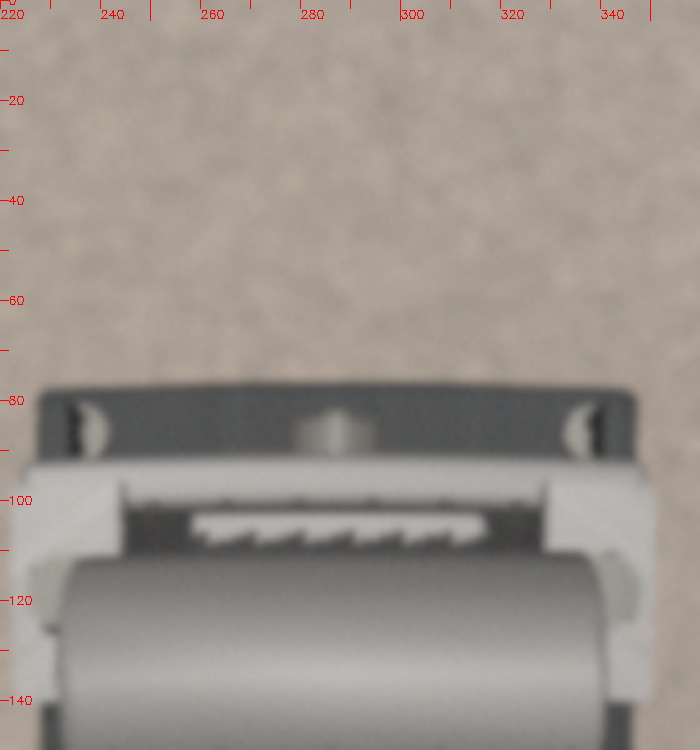

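View pics/s4.png

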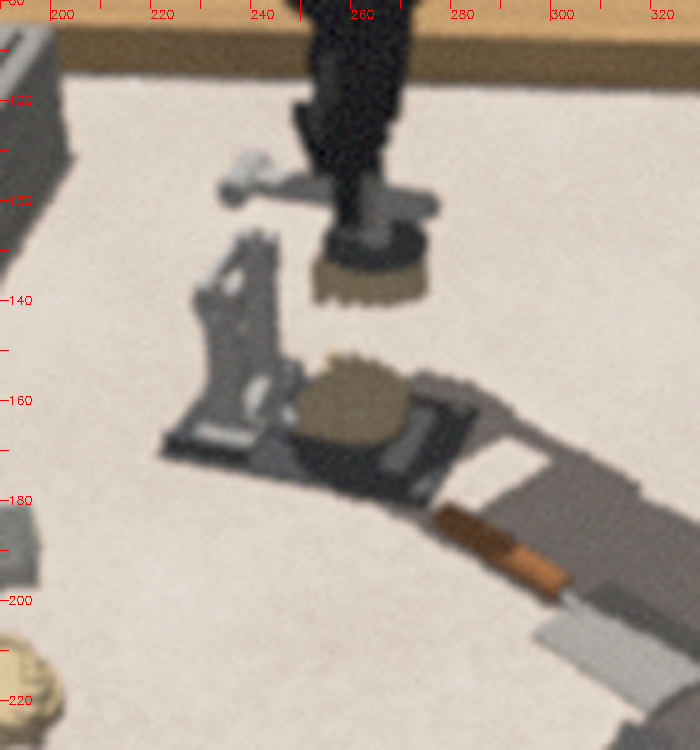

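Run:
```python
from h import *
np.set_printoptions(precision=4,suppress=True)
w=cam('wrist');o=observe();e=o['tool_rot'][:,0];p=o['position']
for n,q in dict(rear=(287,92.),bfront=(287,100.5),pfrontL=(226,140),pfrontR=(347,140),scrL=(230,118),scrR=(344,118)).items():print(n,(onz(w,*q,.113)-p)@e)
# barrel center prediction: tangent
o0,d=ray(w,287,111);
for X in(.063,.065,.067):
    c=p+e*X+np.array([0,0,.0165]);v=c-o0;perp=np.linalg.norm(np.cross(v-(v@np.array(o['tool_rot'][:,1]))*o['tool_rot'][:,1],d));print(X,perp, proj(w,c))
```

```text
rear 0.08801430619765147
bfront 0.08330643445214576
pfrontL 0.06209044911604384
pfrontR 0.06198519290700949
scrL 0.07425096618516729
scrR 0.07416050048786131
0.063 0.01238805747191681 [286.9842 142.7828]
0.065 0.010390015991249914 [286.9775 137.6633]
0.067 0.008392107194244587 [286.9709 132.5372]
```

Request:
{"op": "jog_arm", "data": {
  "travel": [
    [0.0039,-0.001,-0.015],
    [0,0,-0.015],
    [0,0,-0.012],
    [0,0,-0.008],
    [0,0,-0.005],
    [0,0,0],
    [0,0,0]
  ],
  "dr": [
    [0,0,0],
    [0,0,0],
    [0,0,0],
    [0,0,0],
    [0,0,0],
    [0,0,0],
    [0,0,0]
  ]
}}

```text
time_s: 5.87
position: [0.5107, -0.2753, 0.0943]
tool_rot: [[0.97, -0.242, 0.0], [-0.242, -0.97, -0.0], [0.0, 0.0, -1.0]]
ft_force: [0.1, -0.7, -2.7]
grip_width: 0.015
```

Run:
```python
from h import *
w=cam('wrist');crop(w,210,40,370,190,5,'w8.png')
s=cam('side');crop(s,190,80,330,230,5,'s5.png')
```

```text
(no output)
```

View pics/w8.png

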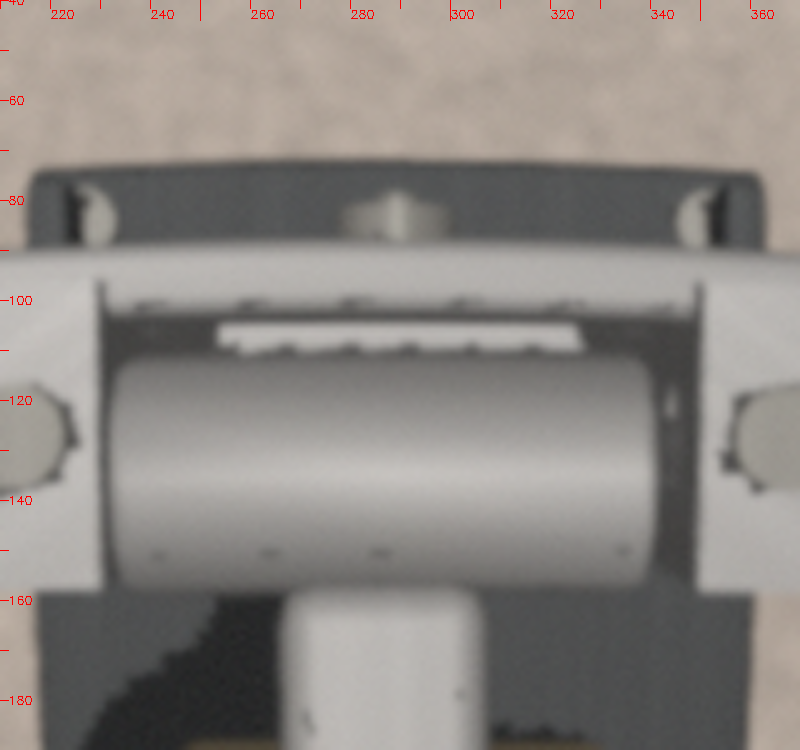

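View pics/s5.png

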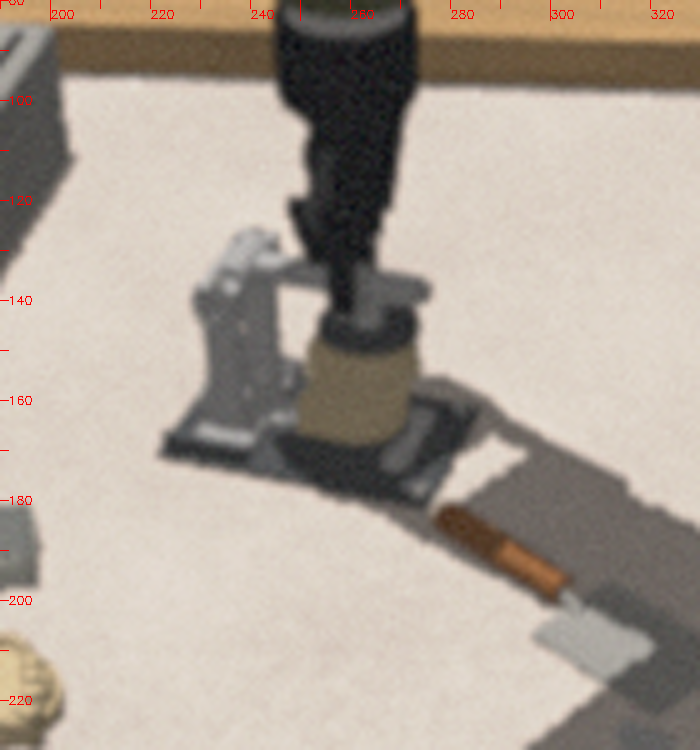

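Request:
{"op": "jog_arm", "data": {
  "travel": [
    [-0.0003,-0.0012,0],
    [0,0,-0.003],
    [0,0,-0.003],
    [0,0,-0.0015],
    [0,0,-0.001],
    [0,0,0]
  ],
  "dr": [
    [0,0,0],
    [0,0,0],
    [0,0,0],
    [0,0,0],
    [0,0,0],
    [0,0,0]
  ]
}}

```text
time_s: 6.47
position: [0.51, -0.2766, 0.085]
tool_rot: [[0.97, -0.242, -0.001], [-0.242, -0.97, 0.0], [-0.001, -0.0, -1.0]]
ft_force: [-0.8, 0.0, -2.4]
grip_width: 0.0151
```

Request:
{"op": "jog_arm", "data": {
  "travel": [
    [0,0,-0.0006],
    [0,0,0]
  ],
  "dr": [
    [0,0,0],
    [0,0,0]
  ]
}}

```text
time_s: 6.63
position: [0.5102, -0.2768, 0.0848]
tool_rot: [[0.97, -0.242, 0.0], [-0.242, -0.97, -0.0], [0.0, 0.0, -1.0]]
ft_force: [0.7, -1.2, -2.3]
grip_width: 0.0148
```

Request:
{"op": "jog_arm", "data": {
  "travel": [
    [0,0,-0.0006],
    [0,0,0]
  ],
  "dr": [
    [0,0,0],
    [0,0,0]
  ]
}}

```text
time_s: 6.8
position: [0.5103, -0.2767, 0.0846]
tool_rot: [[0.97, -0.242, 0.0], [-0.242, -0.97, -0.0], [0.0, 0.0, -1.0]]
ft_force: [-0.5, 2.5, 2.5]
grip_width: 0.0152
```

Request:
{"op": "jog_arm", "data": {
  "travel": [
    [0,0,-0.0006],
    [0,0,0]
  ],
  "dr": [
    [0,0,0],
    [0,0,0]
  ]
}}

```text
time_s: 6.97
position: [0.5103, -0.2767, 0.0846]
tool_rot: [[0.97, -0.242, 0.001], [-0.242, -0.97, -0.001], [0.001, 0.0, -1.0]]
ft_force: [-2.3, 3.2, 7.1]
grip_width: 0.0153
```

Request:
{"op": "jog_arm", "data": {
  "travel": [
    [0,0,0.0006],
    [0.0015,-0.0004,0],
    [0.001,-0.0002,0],
    [0,0,0]
  ],
  "dr": [
    [0,0,0],
    [0,0,0],
    [0,0,0],
    [0,0,0]
  ]
}}

```text
time_s: 7.3
position: [0.5127, -0.2774, 0.0846]
tool_rot: [[0.97, -0.242, -0.0], [-0.242, -0.97, -0.0], [0.0, 0.0, -1.0]]
ft_force: [-2.8, 1.2, 5.2]
grip_width: 0.0151
```

Run:
```python
from h import *
w=cam('wrist');crop(w,210,60,370,210,5,'w9.png')
o=observe();print(o['ft_force'],o['position'])
```

```text
[-2.30568817  2.55051806  5.52760417] [ 0.51265809 -0.27744499  0.08459983]
```

View pics/w9.png

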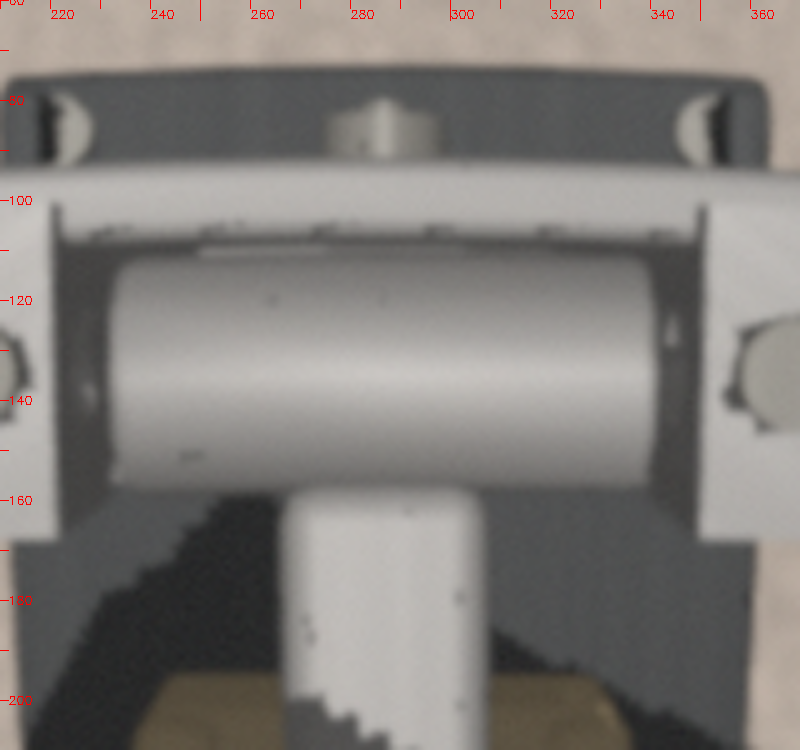

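Request:
{"op": "jog_arm", "data": {
  "travel": [
    [0,0,0.0004],
    [0.0005,-0.0001,0],
    [0.0005,-0.0001,0],
    [0,0,0]
  ],
  "dr": [
    [0,0,0],
    [0,0,0],
    [0,0,0],
    [0,0,0]
  ]
}}

```text
time_s: 7.68
position: [0.5134, -0.2776, 0.0846]
tool_rot: [[0.97, -0.242, -0.001], [-0.242, -0.97, 0.0], [-0.001, 0.0, -1.0]]
ft_force: [-5.0, 1.7, 5.5]
grip_width: 0.015
```

Request:
{"op": "jog_arm", "data": {
  "travel": [
    [0.0005,-0.0001,0],
    [0,0,0]
  ],
  "dr": [
    [0,0,0],
    [0,0,0]
  ]
}}

```text
time_s: 7.85
position: [0.5134, -0.2776, 0.0846]
tool_rot: [[0.97, -0.242, -0.002], [-0.242, -0.97, 0.0], [-0.002, 0.0, -1.0]]
ft_force: [-7.3, 0.6, 6.6]
grip_width: 0.015
```

Request:
{"op": "jog_arm", "data": {
  "travel": [
    [0.0005,-0.0001,0],
    [0,0,0]
  ],
  "dr": [
    [0,0,0],
    [0,0,0]
  ]
}}

```text
time_s: 8.02
position: [0.5134, -0.2776, 0.0846]
tool_rot: [[0.97, -0.242, -0.003], [-0.242, -0.97, 0.001], [-0.003, -0.0, -1.0]]
ft_force: [-10.0, 2.4, 6.9]
grip_width: 0.0152
```

Request:
{"op": "jog_arm", "data": {
  "travel": [
    [-0.0012,0.0003,0.0003],
    [0,0,0]
  ],
  "dr": [
    [0,0,0],
    [0,0,0]
  ]
}}

```text
time_s: 8.18
position: [0.5134, -0.2775, 0.0846]
tool_rot: [[0.97, -0.242, 0.0], [-0.242, -0.97, 0.0], [0.0, -0.0, -1.0]]
ft_force: [-2.4, 0.4, 1.0]
grip_width: 0.0149
```

Run:
```python
from h import *
w=cam('wrist');crop(w,210,60,370,210,5,'w10.png')
o=observe();print(o['ft_force'],o['position'])
```

```text
[-2.8660617   0.97099772  1.77550227] [ 0.51337333 -0.27751013  0.08460341]
```

View pics/w10.png

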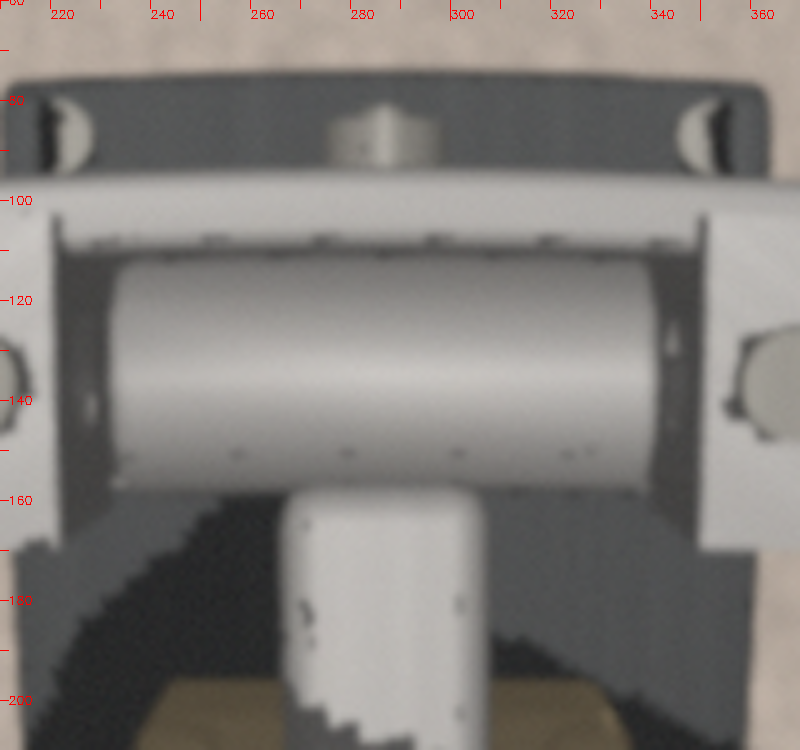

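Request:
{"op": "jog_arm", "data": {
  "travel": [
    [0,0,0],
    [0,0,0],
    [0,0,0],
    [0,0,0],
    [0,0,0.01],
    [0,0,0.03],
    [0,0,0.03]
  ],
  "dr": [
    [0,0,0],
    [0,0,0],
    [0,0,0],
    [0,0,0],
    [0,0,0],
    [0,0,0],
    [0,0,0]
  ],
  "jaw": 0.05
}}

```text
time_s: 8.82
position: [0.5131, -0.2771, 0.1556]
tool_rot: [[0.97, -0.242, -0.002], [-0.242, -0.97, 0.002], [-0.002, -0.001, -1.0]]
ft_force: [0.7, 0.0, 0.3]
grip_width: 0.05
```

Run:
```python
from h import *
np.set_printoptions(precision=4,suppress=True)
w=cam('wrist');cv2.imwrite('pics/w11.png',w['color'][:,:,::-1])
s=cam('side');crop(s,190,80,330,230,5,'s6.png')
o=observe();print(o['ft_force'],o['position'],o['grip_width'],o['q'])
```

```text
[ 0.6816 -0.1432 -0.1582] [ 0.5153 -0.2787  0.1603] 0.05007814681561983 [-39.9857  28.4361  75.5197   0.0056  75.4777  64.0007]
```

View pics/w11.png

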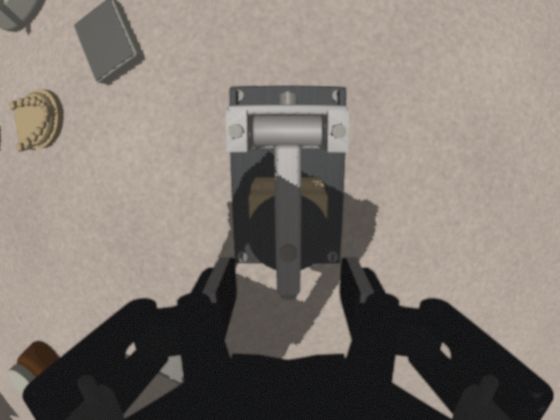

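View pics/s6.png

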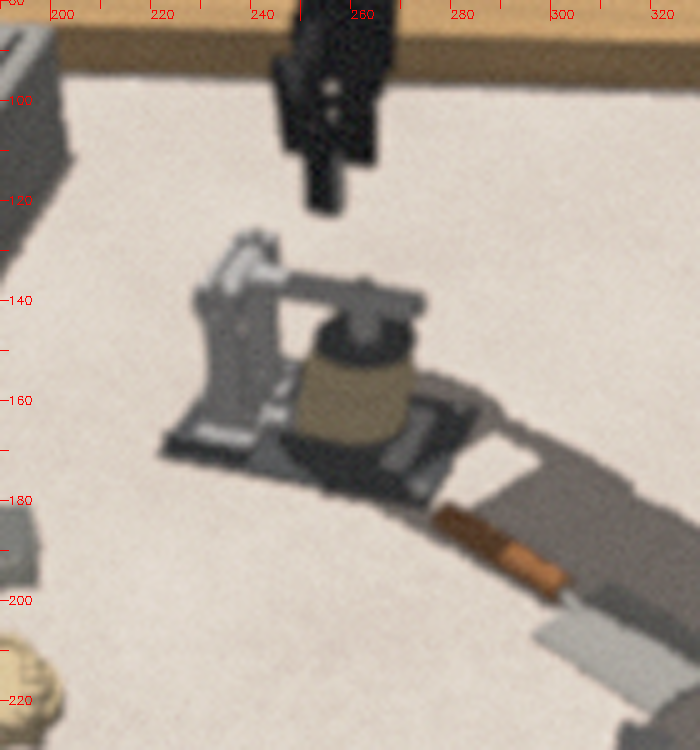

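Request:
{"op": "jog_arm", "data": {
  "travel": [
    [0,0.039,0.01],
    [0,0.039,0.01],
    [0,0.039,0.01],
    [0,0.039,0.01],
    [0,0.039,0.01],
    [0,0.039,0.01],
    [0,0.039,0],
    [0,0.039,0],
    [0,0.039,0],
    [0,0.039,0],
    [-0.002,0.039,0],
    [-0.002,0.039,0],
    [-0.002,0.039,0],
    [-0.002,0.039,0],
    [-0.002,0.039,0],
    [-0.002,0.039,0],
    [0,0,0],
    [0,0,0]
  ],
  "dr": [
    [0,0,0.011],
    [0,0,0.011],
    [0,0,0.011],
    [0,0,0.011],
    [0,0,0.011],
    [0,0,0.011],
    [0,0,0.011],
    [0,0,0.011],
    [0,0,0.011],
    [0,0,0.011],
    [0,0,0.011],
    [0,0,0.011],
    [0,0,0.011],
    [0,0,0.011],
    [0,0,0.011],
    [0,0,0.011],
    [0,0,0],
    [0,0,0]
  ],
  "jaw": 0.03
}}

```text
time_s: 10.42
position: [0.5008, 0.3482, 0.2144]
tool_rot: [[0.998, -0.065, -0.0], [-0.065, -0.998, -0.0], [-0.0, 0.0, -1.0]]
ft_force: [-0.1, 0.1, -0.4]
grip_width: 0.03
```

Run:
```python
from h import *
np.set_printoptions(precision=4,suppress=True)
w=cam('wrist');cv2.imwrite('pics/w12.png',w['color'][:,:,::-1]);crop(w,170,50,330,200,5,'w13.png')
o=observe();print(o['ft_force'],o['position'],o['grip_width'],o['q'])
```

```text
[0.2999 0.4014 0.6196] [0.5011 0.3468 0.2146] 0.03000383341967348 [ 23.5746  28.5181  65.9419  -0.014   85.5729 117.4294]
```

View pics/w12.png

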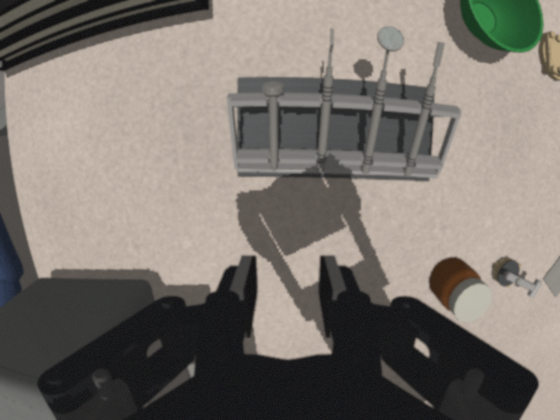

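View pics/w13.png

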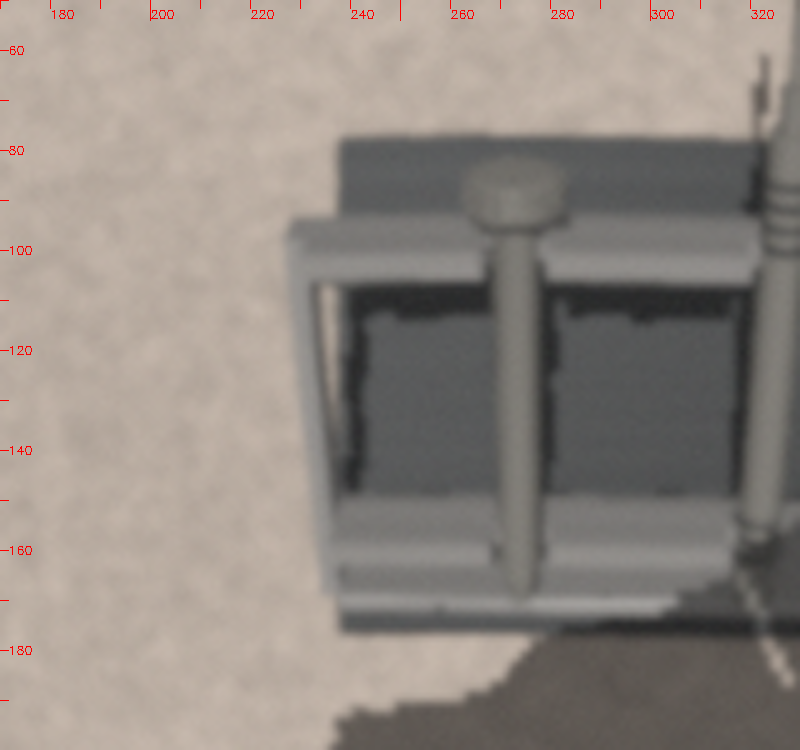

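Run:
```python
from h import *
from scipy.optimize import least_squares
np.set_printoptions(precision=4,suppress=True)
w=cam('wrist');t=cam('top');s=cam('side')
hd=[(w,271.5,86.5),(s,170.5,347.5),(t,135.2,146)]
co=[(w,272.8,97),(s,175,350),(t,136,149)]
no=[(w,274,168),(s,218,366),(t,138.5,181)]
for n,l in zip(('head','collar','nose'),(hd,co,no)):print(n,tri(*l),tri(l[0],l[1])[0],tri(l[0],l[2])[0])
# fit: pin mid, yaw with slope 30
def pts(p):
    u=np.array([np.cos(p[3])*np.cos(np.pi/6),np.sin(p[3])*np.cos(np.pi/6),.5]);m=p[:3];return m+u*.0385,m-u*.0455,u
def res(p):
    c,n,u=pts(p);r=[]
    for X,l in((c,co),(n,no),(c+u*.0035,hd)):
        for g,a,b in l:r+=list(proj(g,X)-[a,b])
    return r
f=least_squares(res,[.56,.358,.055,0]);print(f.x,np.degrees(f.x[3]),pts(f.x),np.round(f.fun,1))
```

```text
head (array([0.6036, 0.3547, 0.0806]), [0.0017645478388072866, 0.001773321362357746, 0.0029553822595926125]) [0.6054 0.3535 0.0785] [0.6025 0.3543 0.0814]
collar (array([0.5967, 0.3548, 0.0744]), [0.0019015341391300223, 0.002081977972259426, 0.0015610446317287255]) [0.5978 0.3537 0.0719] [0.5947 0.3533 0.0797]
nose (array([0.5287, 0.3596, 0.036 ]), [0.0012451301843239568, 0.00047645831294524564, 0.0008693482710553824]) [0.5288 0.3587 0.0334] [0.5286 0.3589 0.039 ]
[ 0.5665  0.3562  0.0557 -0.0722] -4.136541776416126 (array([0.5998, 0.3538, 0.075 ]), array([0.5272, 0.3591, 0.033 ]), array([ 0.8638, -0.0625,  0.5   ])) [-1.3 -4.3 -0.5 -1.2  0.8 -1.9 -0.4  1.2  1.1  0.3  1.   0.9 -0.1  2.6
  2.1  0.6  1.5 -0.4]
```

Request:
{"op": "jog_arm", "data": {
  "travel": [
    [0.0072,0.0018,-0.0168],
    [0.0072,0.0018,-0.0168],
    [0.0072,0.0018,-0.0168],
    [0.0072,0.0018,-0.0168],
    [0.0072,0.0018,-0.0168],
    [0.0072,0.0018,-0.0168],
    [0,0,0],
    [0,0,0]
  ],
  "dr": [
    [-0.0062,-0.087,-0.001],
    [-0.0062,-0.087,-0.001],
    [-0.0062,-0.087,-0.001],
    [-0.0062,-0.087,-0.001],
    [-0.0062,-0.087,-0.001],
    [-0.0062,-0.087,-0.001],
    [0,0,0],
    [0,0,0]
  ]
}}

```text
time_s: 11.28
position: [0.5443, 0.3564, 0.1136]
tool_rot: [[0.866, -0.075, 0.495], [-0.065, -0.997, -0.039], [0.496, 0.001, -0.868]]
ft_force: [1.0, 0.7, 0.7]
grip_width: 0.0301
```

Run:
```python
from h import *
np.set_printoptions(precision=4,suppress=True)
w=cam('wrist');crop(w,200,50,360,290,3,'w14.png')
o=observe();print(o['position'],o['grip_width'],o['q'],o['tool_rot'])
m=np.array([.5665,.3562,.0557]);u=np.array([.8638,-.0625,.5])
print(proj(w,m+.0385*u),proj(w,m),proj(w,m-.0455*u))
s=cam('side');crop(s,120,220,280,400,4,'s7.png')
```

```text
[0.5453 0.3568 0.1151] 0.02970264606808596 [ 29.0726  31.1089  86.027  -25.2523  40.0144 139.6357] [[ 0.8643 -0.0757  0.4972]
 [-0.0658 -0.9971 -0.0374]
 [ 0.4986 -0.0004 -0.8668]]
[284.9634 189.789 ] [285.2204 245.9098] [285.538  303.5104]
```

View pics/w14.png

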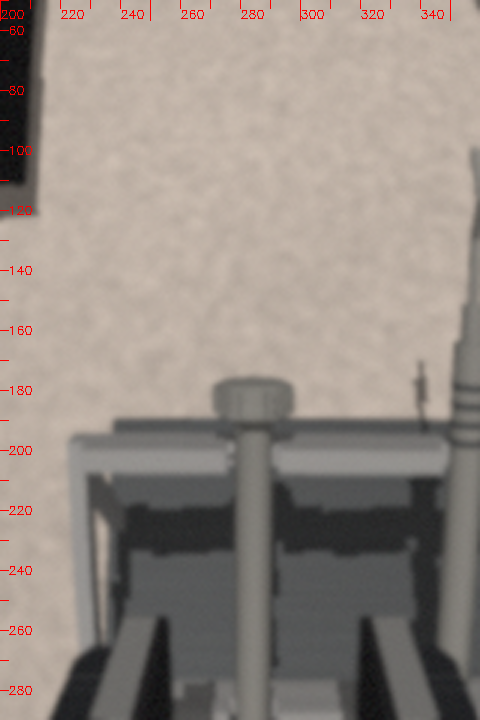

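View pics/s7.png

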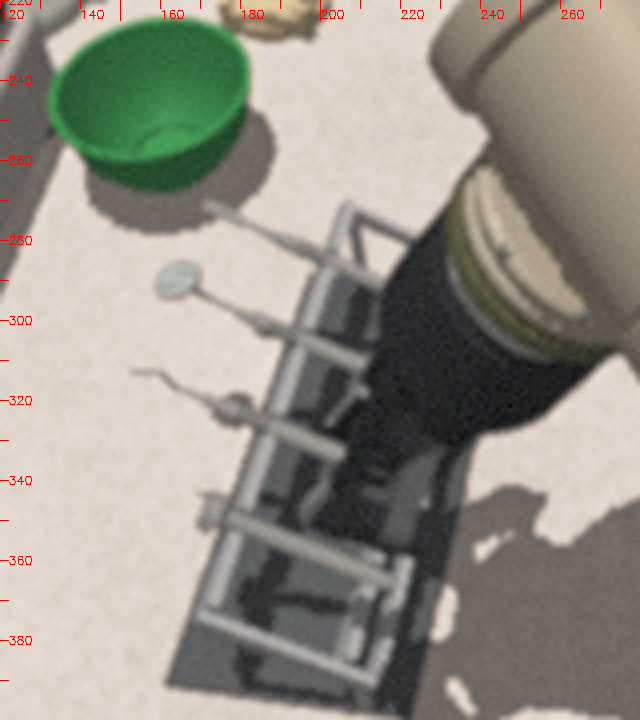

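Request:
{"op": "jog_arm", "data": {
  "travel": [
    [0.0078,-0.0003,-0.014],
    [0.0078,-0.0003,-0.014],
    [0.0078,-0.0003,-0.014],
    [0.0078,-0.0003,-0.014],
    [0.0078,-0.0004,-0.014],
    [0,0,0],
    [0,0,0]
  ],
  "dr": [
    [0,0,0],
    [0,0,0],
    [0,0,0],
    [0,0,0],
    [0,0,0],
    [0,0,0],
    [0,0,0]
  ]
}}

```text
time_s: 11.97
position: [0.5845, 0.3553, 0.045]
tool_rot: [[0.864, -0.076, 0.499], [-0.066, -0.997, -0.038], [0.5, -0.001, -0.866]]
ft_force: [0.2, -0.2, 0.0]
grip_width: 0.03
```

Request:
{"op": "jog_arm", "data": {
  "travel": [
    [0,0,0],
    [0,0,0],
    [0,0,0],
    [0,0,0]
  ],
  "dr": [
    [0,0,0],
    [0,0,0],
    [0,0,0],
    [0,0,0]
  ],
  "jaw": 0.0,
  "newtons": 50
}}

```text
time_s: 12.3
position: [0.584, 0.3561, 0.0456]
tool_rot: [[0.863, -0.074, 0.5], [-0.065, -0.997, -0.036], [0.502, -0.001, -0.865]]
ft_force: [-1.3, -2.2, 6.1]
grip_width: 0.0062
```

Run:
```python
from h import *
np.set_printoptions(precision=4,suppress=True)
w=cam('wrist');crop(w,200,50,360,290,3,'w15.png')
o=observe();print(o['position'],o['grip_width'],o['ft_force'],o['tool_rot'])
```

```text
[0.584  0.3561 0.0456] 0.006350757421802846 [-2.1136 -0.5754  6.7382] [[ 0.8627 -0.0741  0.5003]
 [-0.0646 -0.9973 -0.0362]
 [ 0.5016 -0.0011 -0.8651]]
```

View pics/w15.png

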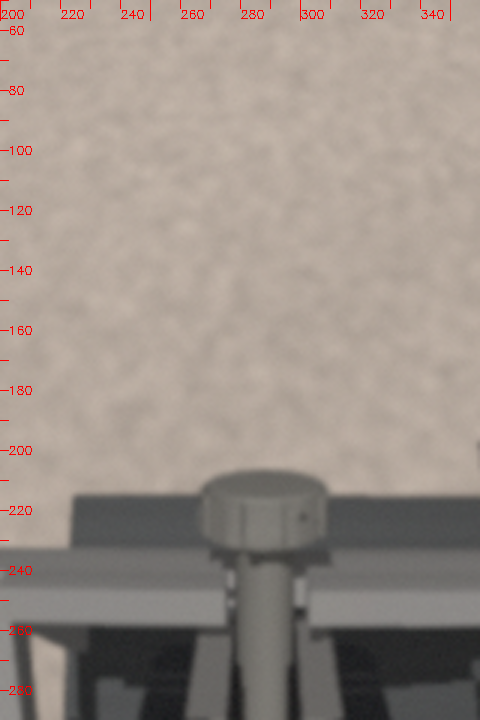

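Request:
{"op": "jog_arm", "data": {
  "travel": [
    [0.0043,-0.0003,0.0025],
    [0.0043,-0.0003,0.0025],
    [0.0026,-0.0002,0.0015],
    [-0.005,0.0004,0.0087],
    [-0.01,0.0007,0.0173],
    [-0.015,0.001,0.026],
    [-0.015,0.001,0.026],
    [-0.015,0.001,0.026],
    [0,0,0]
  ],
  "dr": [
    [0,0,0],
    [0,0,0],
    [0,0,0],
    [0,0,0],
    [0,0,0],
    [0,0,0],
    [0,0,0],
    [0,0,0],
    [0,0,0]
  ]
}}

```text
time_s: 13.1
position: [0.534, 0.3606, 0.1603]
tool_rot: [[0.861, -0.072, 0.504], [-0.065, -0.997, -0.033], [0.505, -0.005, -0.863]]
ft_force: [1.3, 0.6, 0.2]
grip_width: 0.0062
```

Run:
```python
from h import *
np.set_printoptions(precision=4,suppress=True)
w=cam('wrist');cv2.imwrite('pics/w16.png',w['color'][:,:,::-1])
o=observe();print(o['position'],o['grip_width'],o['ft_force'],o['q'])
s=cam('side');cv2.imwrite('pics/s8.png',s['color'][:,:,::-1])
```

```text
[0.5344 0.36   0.1578] 0.006217191774044024 [ 0.1135 -0.1792 -2.5211] [ 29.9216  27.4891  84.3864 -23.4286  44.7626 137.5069]
```

View pics/w16.png

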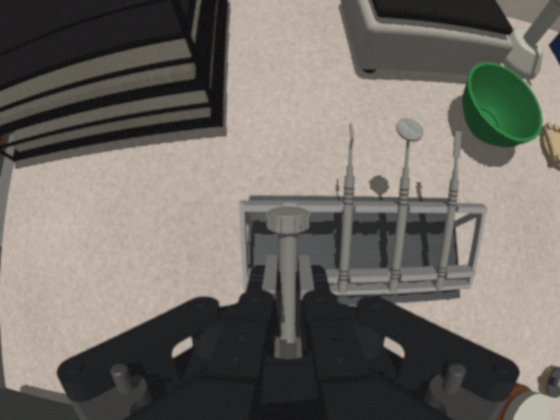

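View pics/s8.png

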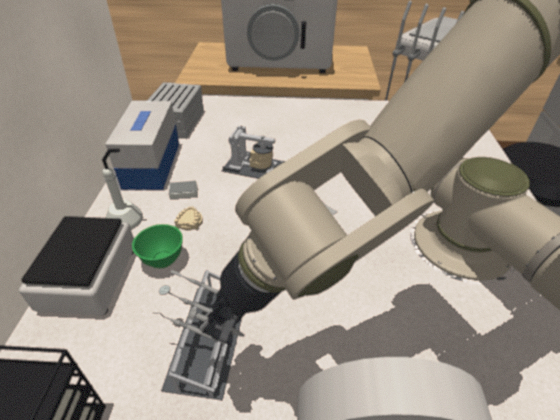

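Request:
{"op": "jog_arm", "data": {
  "travel": [
    [0,-0.02,0.012],
    [0,-0.02,0.012],
    [0,-0.02,0.012],
    [0,-0.02,0.012],
    [0,-0.02,0.012],
    [0,-0.02,0.012],
    [0.0049,-0.0289,-0.0064],
    [0.0049,-0.0289,-0.0064],
    [0.0049,-0.0289,-0.0064],
    [0.0049,-0.0289,-0.0064],
    [0.0049,-0.0289,-0.0064],
    [0.0049,-0.0289,-0.0064],
    [0.0049,-0.0289,-0.0064],
    [0.0049,-0.0289,-0.0064],
    [0.0049,-0.0289,-0.0064],
    [0.0049,-0.0289,-0.0064],
    [0.0049,-0.0289,-0.0064],
    [0.0049,-0.0289,-0.0064],
    [0.0049,-0.0289,-0.0064],
    [0.0049,-0.0289,-0.0064]
  ],
  "dr": [
    [0.0062,0.087,0],
    [0.0062,0.087,0],
    [0.0062,0.087,0],
    [0.0062,0.087,0],
    [0.0062,0.087,0],
    [0.0062,0.087,0],
    [0,0,0.1],
    [0,0,0.1],
    [0,0,0.1],
    [0,0,0.1],
    [0,0,0.1],
    [0,0,0.1],
    [0,0,0.1],
    [0,0,0.1],
    [0,0,0.1],
    [0,0,0.1],
    [0,0,0.1],
    [0,0,0.1],
    [0,0,0.1],
    [0,0,0.1]
  ]
}}

```text
time_s: 14.87
position: [0.6032, -0.1674, 0.1348]
tool_rot: [[0.238, 0.971, -0.001], [0.971, -0.238, 0.001], [0.001, -0.001, -1.0]]
ft_force: [0.8, 0.5, 0.0]
grip_width: 0.0065
```

Request:
{"op": "jog_arm", "data": {
  "travel": [
    [0,0,0],
    [0,0,0]
  ],
  "dr": [
    [0,0,0],
    [0,0,0]
  ]
}}

```text
time_s: 15.03
position: [0.6029, -0.1669, 0.1347]
tool_rot: [[0.246, 0.969, -0.002], [0.969, -0.246, 0.001], [0.001, -0.002, -1.0]]
ft_force: [-0.4, 0.6, 0.2]
grip_width: 0.0064
```

Run:
```python
from h import *
np.set_printoptions(precision=4,suppress=True)
w=cam('wrist');cv2.imwrite('pics/w17.png',w['color'][:,:,::-1])
o=observe();print(o['time_s'],o['position'],o['grip_width'],o['ft_force'],o['q'],o['tool_rot'])
s=cam('side');crop(s,130,60,330,210,4,'s9.png')
t=cam('top');crop(t,280,90,460,230,4,'t3.png')
```

```text
15.0833 [ 0.603  -0.1657  0.1355] 0.006278751833346679 [ 0.132   0.6599 -0.2735] [-26.2079  33.7538  70.0456   0.0343  76.268  -12.0313] [[ 0.245   0.9695 -0.0008]
 [ 0.9695 -0.245   0.001 ]
 [ 0.0008 -0.001  -1.    ]]
```

View pics/w17.png

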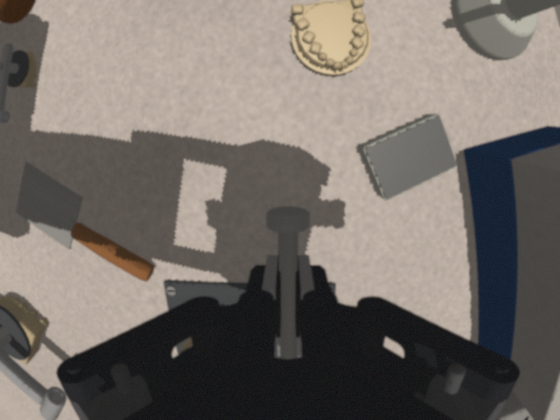

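View pics/s9.png

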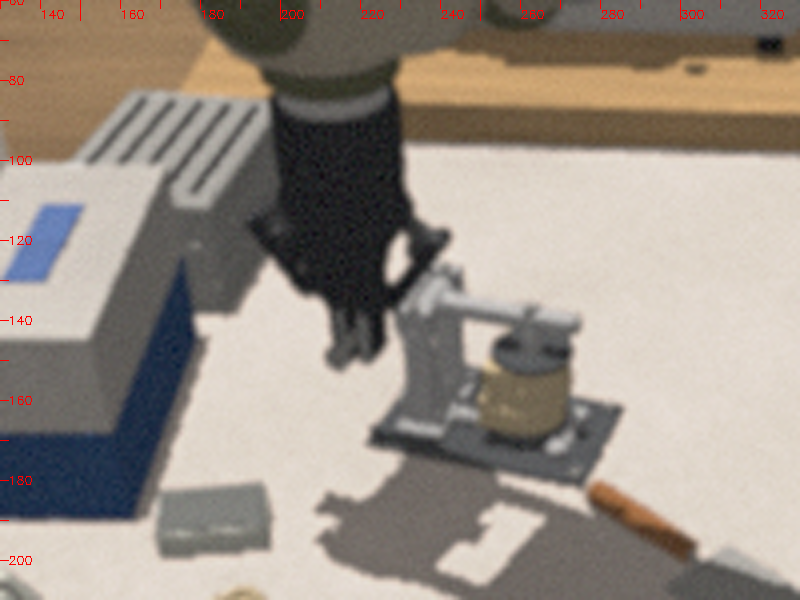

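View pics/t3.png

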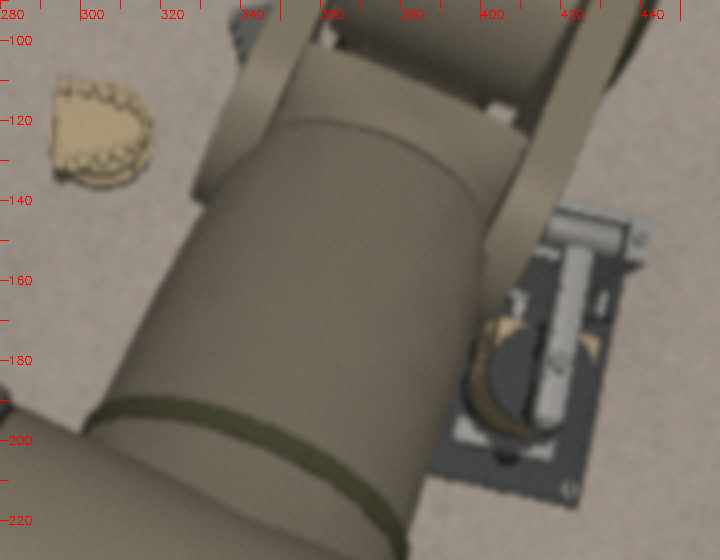

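Run:
```python
from h import *
np.set_printoptions(precision=4,suppress=True)
s=cam('side');crop(s,185,110,255,170,10,'s10.png')
w=cam('wrist');crop(w,240,190,340,370,4,'w18.png')
o=observe();p=o['position'];R=o['tool_rot']
for d in(.0155,.0187,.022):
  for n,a in(('collar',.0285),('headend',.0355),('nose',-.0555)):
    X=p+R@np.array([a,0,-d]);print(d,n,X,proj(s,X),proj(w,X))
  h=[p+R@np.array([.032,y,-d]) for y in(-.008,.008)];print('head width px',proj(w,h[1])-proj(w,h[0]))
```

```text
0.0155 collar [ 0.6103 -0.1368  0.1526] [214.5336 149.4621] [286.5726 226.0582]
0.0155 headend [ 0.612  -0.13    0.1526] [213.3715 150.9522] [286.5428 209.6811]
0.0155 nose [ 0.59   -0.2183  0.1525] [227.6089 132.6976] [286.936  376.5899]
head width px [38.999  -0.0231]
0.0187 collar [ 0.6103 -0.1368  0.1558] [214.4028 148.365 ] [286.5432 228.4984]
0.0187 headend [ 0.612  -0.13    0.1558] [213.2375 149.8526] [286.5119 211.7708]
0.0187 nose [ 0.59   -0.2183  0.1557] [227.5127 131.6291] [286.9218 380.7137]
head width px [39.9161 -0.0227]
0.022 collar [ 0.6103 -0.1368  0.1591] [214.2674 147.2284] [286.5114 231.136 ]
0.022 headend [ 0.612  -0.13    0.1591] [213.0986 148.7137] [286.4785 214.033 ]
0.022 nose [ 0.59   -0.2183  0.159 ] [227.4131 130.5225] [286.9069 385.0781]
head width px [40.9065 -0.0223]
```

View pics/s10.png

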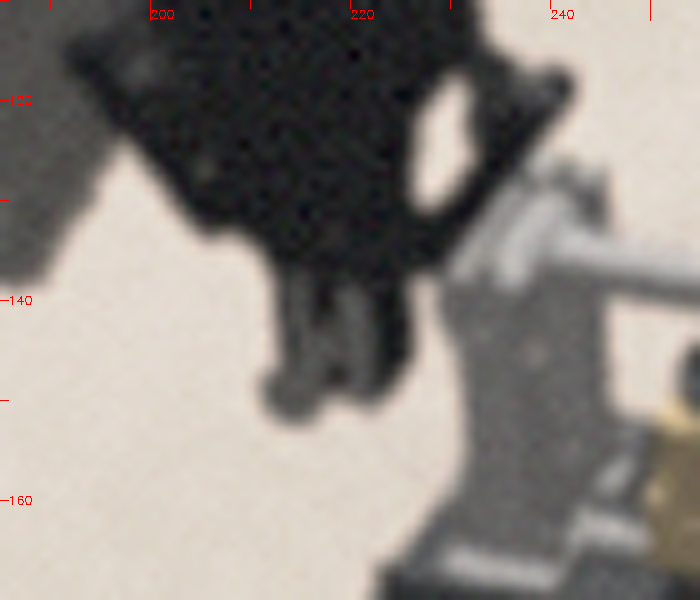

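View pics/w18.png

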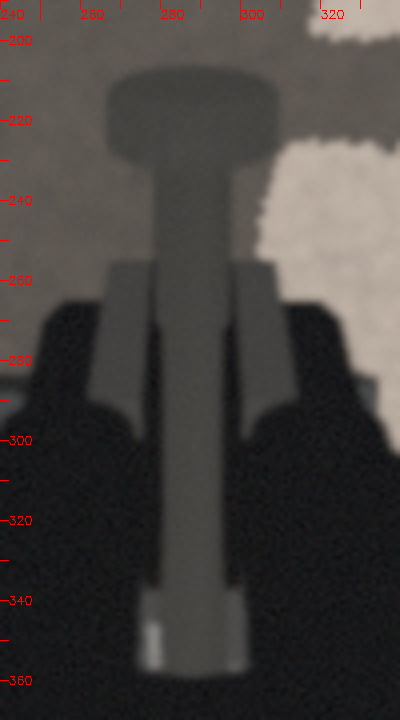

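Request:
{"op": "jog_arm", "data": {
  "travel": [
    [0.006,-0.0015,-0.02],
    [0,0,-0.02],
    [0,0,-0.0127],
    [-0.0036,-0.0145,0],
    [-0.0034,-0.0136,0],
    [0,0,0],
    [0,0,0]
  ],
  "dr": [
    [0,0,0],
    [0,0,0],
    [0,0,0],
    [0,0,0],
    [0,0,0],
    [0,0,0],
    [0,0,0]
  ]
}}

```text
time_s: 15.87
position: [0.6026, -0.1965, 0.0854]
tool_rot: [[0.244, 0.97, 0.003], [0.97, -0.244, -0.001], [-0.001, 0.004, -1.0]]
ft_force: [0.8, 0.1, -0.5]
grip_width: 0.0064
```

Run:
```python
from h import *
np.set_printoptions(precision=4,suppress=True)
s=cam('side');crop(s,195,110,275,190,10,'s11.png')
w=cam('wrist');cv2.imwrite('pics/w19.png',w['color'][:,:,::-1])
t=cam('top');crop(t,380,120,460,200,9,'t4.png')
o=observe();p=o['position'];R=o['tool_rot'];P=np.array([.5779,-.2925,.101]);e=np.array([.970,-.243,0]);f=np.array([.243,.970,0])
g=p-R[:,2]*.0187-P;print(o['time_s'],p,g@e,g@f,g[2],R[:,0],o['ft_force'])
for n,X in dict(boreL=P+.035*f,nose=p+R@[-.0555,0,-.0187],headend=p+R@[.0355,0,-.0187]).items():print(n,proj(s,X),proj(t,X),proj(w,X))
```

```text
16.0167 [ 0.6027 -0.1951  0.085 ] 0.0003034166291180868 0.10051049083229505 0.0026672317928669864 [ 0.2425  0.9702 -0.0002] [-0.5239  0.3804 -0.1979]
boreL [232.5439 141.4563] [408.9424 144.5383] [286.005  388.1911]
nose [230.9969 142.4493] [404.775  143.0564] [286.5647 379.0758]
headend [217.721  160.3387] [364.0034 134.1296] [285.8805 209.742 ]
```

View pics/s11.png

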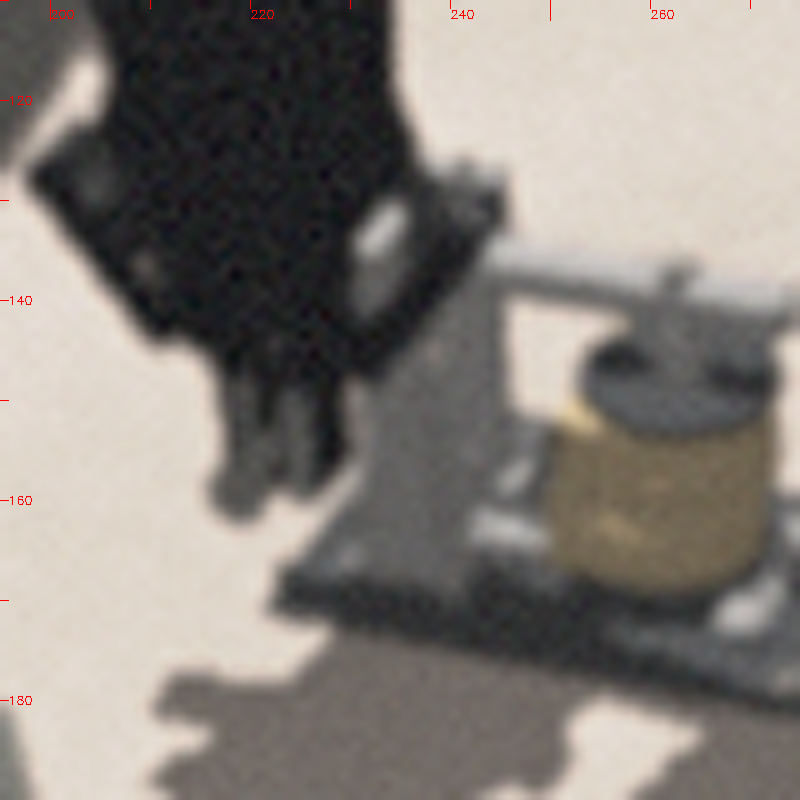

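View pics/w19.png

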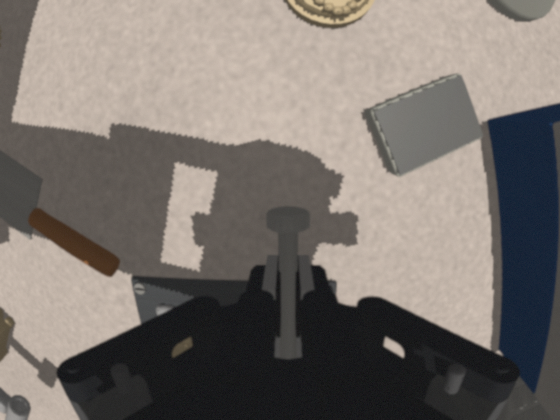

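View pics/t4.png

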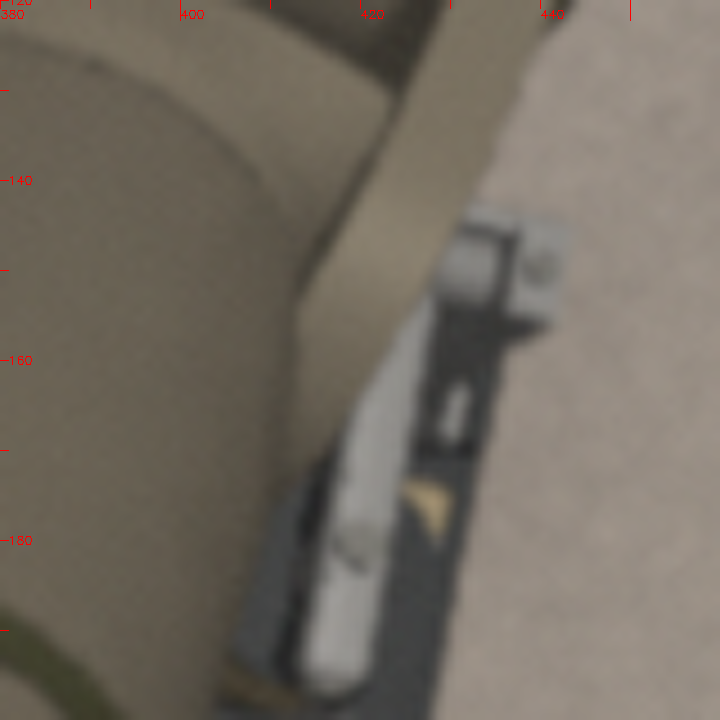

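Request:
{"op": "jog_arm", "data": {
  "travel": [
    [0,0,-0.0026],
    [0,0,0],
    [-0.0012,-0.0049,0],
    [-0.0012,-0.0048,0],
    [0,0,0]
  ],
  "dr": [
    [0,0,0],
    [0,0,0],
    [0,0,0],
    [0,0,0],
    [0,0,0]
  ]
}}

```text
time_s: 16.43
position: [0.5999, -0.2059, 0.0816]
tool_rot: [[0.243, 0.97, 0.002], [0.97, -0.243, -0.001], [-0.0, 0.002, -1.0]]
ft_force: [0.2, 0.4, 0.3]
grip_width: 0.0064
```

Request:
{"op": "jog_arm", "data": {
  "travel": [
    [-0.0007,-0.0029,0],
    [-0.0007,-0.0029,0],
    [0,0,0]
  ],
  "dr": [
    [0,0,0],
    [0,0,0],
    [0,0,0]
  ]
}}

```text
time_s: 16.68
position: [0.5985, -0.2113, 0.0816]
tool_rot: [[0.243, 0.97, 0.002], [0.97, -0.243, -0.001], [-0.0, 0.002, -1.0]]
ft_force: [-0.4, -0.1, -0.6]
grip_width: 0.0065
```

Request:
{"op": "jog_arm", "data": {
  "travel": [
    [-0.0007,-0.0029,0],
    [-0.0007,-0.0029,0],
    [0,0,0]
  ],
  "dr": [
    [0,0,0],
    [0,0,0],
    [0,0,0]
  ]
}}

```text
time_s: 16.93
position: [0.5971, -0.217, 0.0816]
tool_rot: [[0.243, 0.97, 0.001], [0.97, -0.243, -0.001], [-0.0, 0.002, -1.0]]
ft_force: [-0.0, -0.4, -0.5]
grip_width: 0.0064
```

Request:
{"op": "jog_arm", "data": {
  "travel": [
    [-0.0007,-0.0029,0],
    [-0.0007,-0.0029,0],
    [0,0,0]
  ],
  "dr": [
    [0,0,0],
    [0,0,0],
    [0,0,0]
  ]
}}

```text
time_s: 17.18
position: [0.5957, -0.2228, 0.0816]
tool_rot: [[0.243, 0.97, 0.002], [0.97, -0.243, -0.001], [-0.0, 0.002, -1.0]]
ft_force: [0.5, 0.0, -0.3]
grip_width: 0.0056
```

Run:
```python
from h import *
np.set_printoptions(precision=4,suppress=True)
s=cam('side');crop(s,195,110,275,190,10,'s12.png')
o=observe();p=o['position'];R=o['tool_rot'];P=np.array([.5779,-.2925,.101]);e=np.array([.970,-.243,0]);f=np.array([.243,.970,0])
g=p-R[:,2]*.0187-P;print(o['time_s'],p,g@e,g@f,g[2],R[:,0],o['ft_force'],o['wrist_torque'])
```

```text
17.2333 [ 0.5958 -0.2225  0.0816] 0.00033096542720743643 0.0722069774904697 -0.0007231971499624956 [0.2428 0.9701 0.    ] [-0.7612  0.6834  0.3583] [-0.0165  0.0326  0.0027]
```

View pics/s12.png

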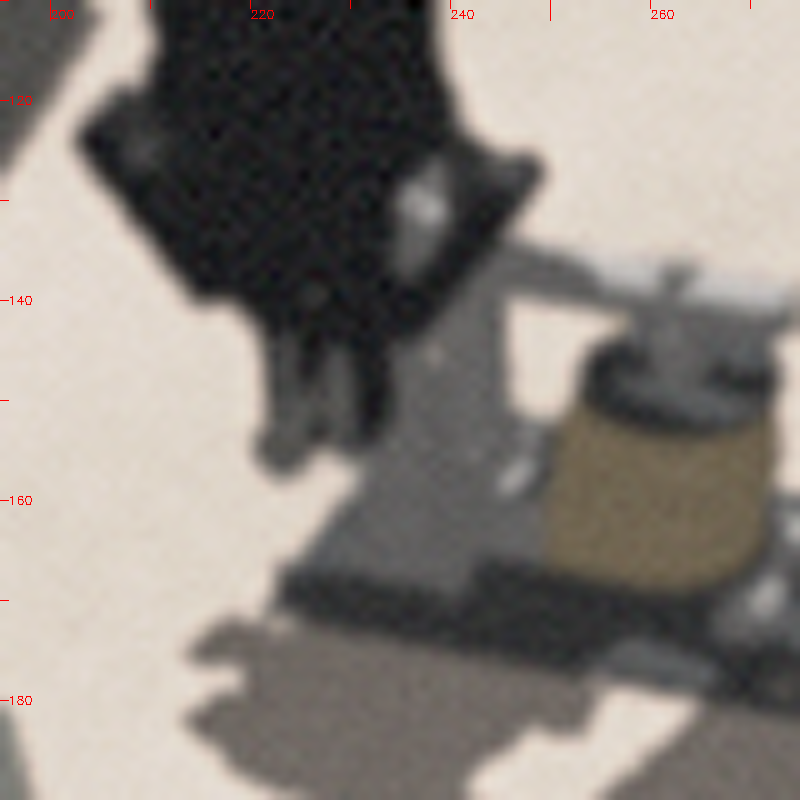

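Request:
{"op": "jog_arm", "data": {
  "travel": [
    [-0.0007,-0.0029,0],
    [-0.0007,-0.0029,0],
    [0,0,0]
  ],
  "dr": [
    [0,0,0],
    [0,0,0],
    [0,0,0]
  ]
}}

```text
time_s: 17.48
position: [0.5943, -0.2286, 0.0816]
tool_rot: [[0.243, 0.97, 0.002], [0.97, -0.243, -0.001], [-0.0, 0.002, -1.0]]
ft_force: [0.2, -0.0, 0.1]
grip_width: 0.0063
```

Request:
{"op": "jog_arm", "data": {
  "travel": [
    [-0.0007,-0.0029,0],
    [-0.0007,-0.0029,0],
    [0,0,0]
  ],
  "dr": [
    [0,0,0],
    [0,0,0],
    [0,0,0]
  ]
}}

```text
time_s: 17.73
position: [0.5929, -0.2344, 0.0816]
tool_rot: [[0.243, 0.97, 0.001], [0.97, -0.243, -0.001], [-0.0, 0.002, -1.0]]
ft_force: [0.8, -0.8, -0.4]
grip_width: 0.0063
```

Request:
{"op": "jog_arm", "data": {
  "travel": [
    [-0.0006,-0.0024,0],
    [-0.0006,-0.0024,0],
    [0,0,0]
  ],
  "dr": [
    [0,0,0],
    [0,0,0],
    [0,0,0]
  ]
}}

```text
time_s: 17.98
position: [0.5917, -0.2391, 0.0816]
tool_rot: [[0.243, 0.97, 0.001], [0.97, -0.243, -0.001], [-0.0, 0.002, -1.0]]
ft_force: [0.5, 0.0, -0.5]
grip_width: 0.0059
```

Run:
```python
from h import *
np.set_printoptions(precision=4,suppress=True)
s=cam('side');crop(s,195,110,275,190,10,'s13.png')
w=cam('wrist');crop(w,200,180,380,380,4,'w20.png')
o=observe();p=o['position'];R=o['tool_rot'];P=np.array([.5779,-.2925,.101]);e=np.array([.970,-.243,0]);f=np.array([.243,.970,0])
g=p-R[:,2]*.0187-P;print(o['time_s'],p,g@e,g@f,g[2],R[:,0],o['ft_force'],o['wrist_torque'])
```

```text
18.0833 [ 0.5918 -0.2387  0.0816] 0.0004227091282035442 0.05555439156349429 -0.0006893605431550764 [0.2426 0.9701 0.0001] [ 0.3551 -0.0283  0.1982] [-0.0616 -0.0353 -0.0268]
```

View pics/s13.png

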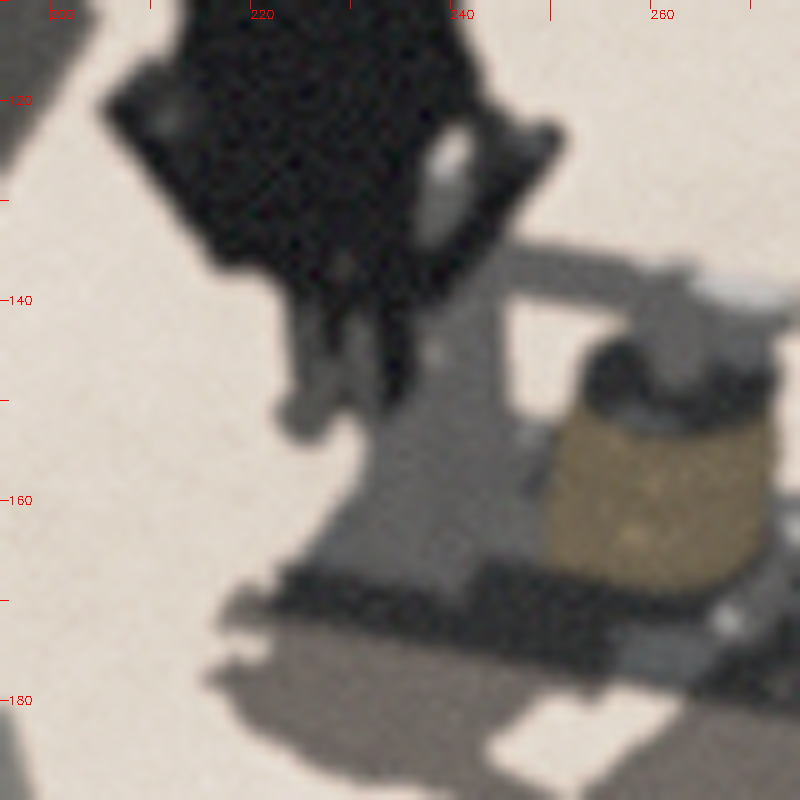

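View pics/w20.png

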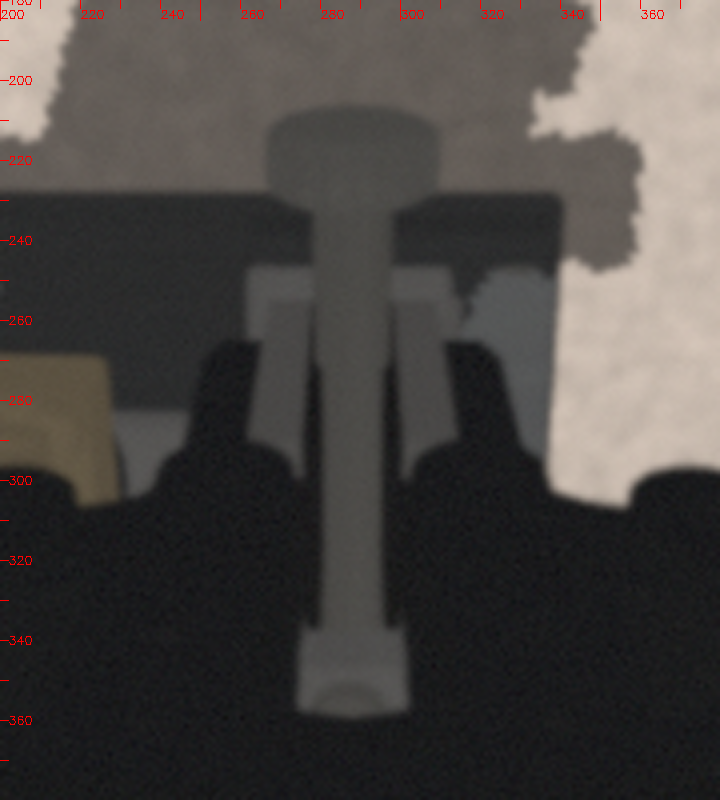

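Request:
{"op": "jog_arm", "data": {
  "travel": [
    [-0.0006,-0.0024,0],
    [-0.0007,-0.0029,0],
    [0,0,0]
  ],
  "dr": [
    [0,0,0],
    [0,0,0],
    [0,0,0]
  ]
}}

```text
time_s: 18.33
position: [0.5904, -0.2445, 0.0816]
tool_rot: [[0.243, 0.97, 0.001], [0.97, -0.243, -0.001], [-0.0, 0.001, -1.0]]
ft_force: [-0.0, -0.0, -0.1]
grip_width: 0.006
```

Request:
{"op": "jog_arm", "data": {
  "travel": [
    [0,0,0],
    [0,0,0],
    [0,0,0],
    [0.0018,0.0073,0],
    [0.0018,0.0073,0],
    [0.0018,0.0073,0],
    [0,0,0]
  ],
  "dr": [
    [0,0,0],
    [0,0,0],
    [0,0,0],
    [0,0,0],
    [0,0,0],
    [0,0,0],
    [0,0,0]
  ],
  "jaw": 0.035
}}

```text
time_s: 18.92
position: [0.5963, -0.2201, 0.0817]
tool_rot: [[0.241, 0.971, 0.001], [0.971, -0.241, 0.0], [0.0, 0.001, -1.0]]
ft_force: [-0.0, 0.3, -1.1]
grip_width: 0.0346
```

Run:
```python
from h import *
np.set_printoptions(precision=4,suppress=True)
s=cam('side');crop(s,195,110,275,190,10,'s14.png')
w=cam('wrist');crop(w,200,180,380,380,4,'w21.png')
o=observe();p=o['position'];R=o['tool_rot'];P=np.array([.5779,-.2925,.101]);e=np.array([.970,-.243,0]);f=np.array([.243,.970,0])
g=p-R[:,2]*.0187-P;print(o['time_s'],p,g@e,g@f,g[2],R[:,0],o['ft_force'],o['wrist_torque'])
```

```text
19.0167 [ 0.5961 -0.2214  0.0817] 0.00039981675873701933 0.07336031324491335 -0.0006113855149297576 [ 0.2415  0.9704 -0.0001] [-0.0007 -0.0428  0.2349] [-0.0566  0.0341  0.0313]
```

View pics/s14.png

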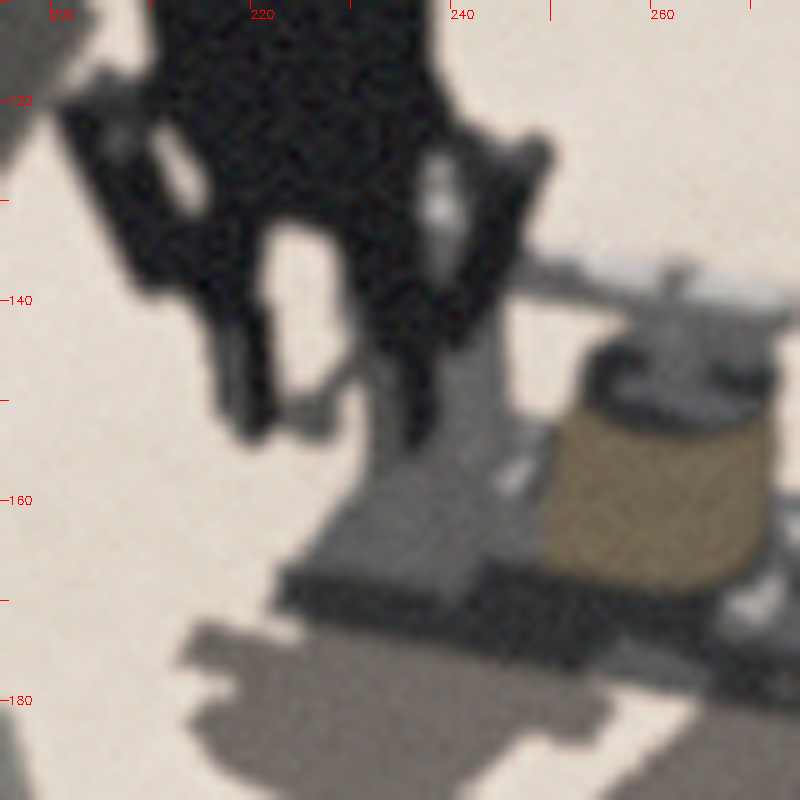

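View pics/w21.png

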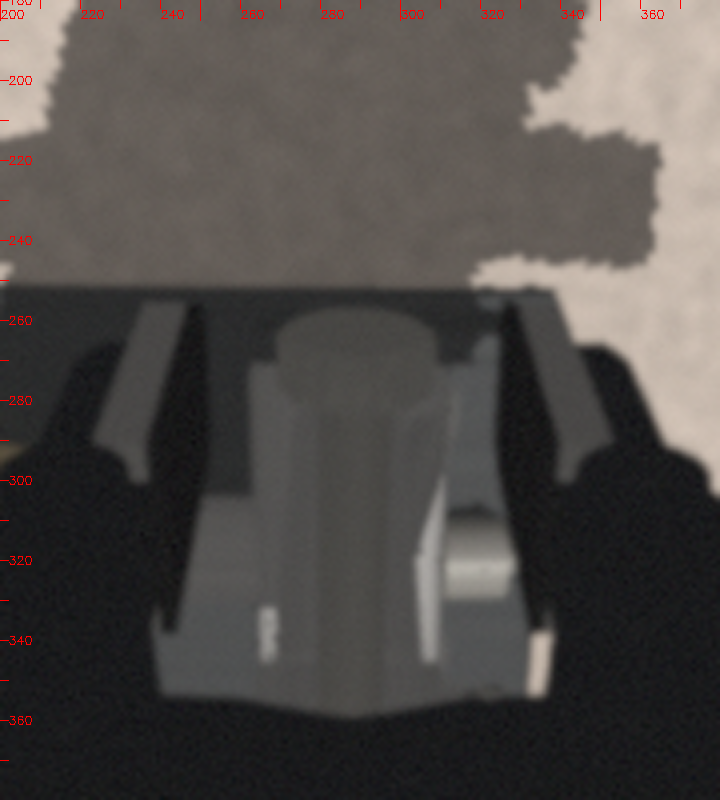

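Request:
{"op": "jog_arm", "data": {
  "travel": [
    [0,0,0],
    [0,0,0],
    [0,0,0],
    [0,0,0]
  ],
  "dr": [
    [0,0,0],
    [0,0,0],
    [0,0,0],
    [0,0,0]
  ],
  "jaw": 0.0,
  "newtons": 30
}}

```text
time_s: 19.35
position: [0.5959, -0.2222, 0.0816]
tool_rot: [[0.243, 0.97, 0.002], [0.97, -0.243, -0.0], [0.0, 0.002, -1.0]]
ft_force: [0.6, 1.3, -0.3]
grip_width: 0.0129
```

Request:
{"op": "jog_arm", "data": {
  "travel": [
    [-0.0007,-0.0029,0],
    [-0.0007,-0.0029,0],
    [0,0,0]
  ],
  "dr": [
    [0,0,0],
    [0,0,0],
    [0,0,0]
  ]
}}

```text
time_s: 19.6
position: [0.5944, -0.2283, 0.0817]
tool_rot: [[0.243, 0.97, 0.002], [0.97, -0.243, -0.0], [0.0, 0.002, -1.0]]
ft_force: [0.3, 0.4, 2.0]
grip_width: 0.0131
```

Request:
{"op": "jog_arm", "data": {
  "travel": [
    [-0.0007,-0.0029,0],
    [-0.0007,-0.0029,0],
    [0,0,0]
  ],
  "dr": [
    [0,0,0],
    [0,0,0],
    [0,0,0]
  ]
}}

```text
time_s: 19.85
position: [0.5931, -0.234, 0.0818]
tool_rot: [[0.243, 0.97, 0.002], [0.97, -0.243, -0.0], [0.0, 0.002, -1.0]]
ft_force: [-0.4, 2.5, 1.3]
grip_width: 0.0125
```

Request:
{"op": "jog_arm", "data": {
  "travel": [
    [-0.0007,-0.0029,0],
    [-0.0007,-0.0029,0],
    [0,0,0]
  ],
  "dr": [
    [0,0,0],
    [0,0,0],
    [0,0,0]
  ]
}}

```text
time_s: 20.1
position: [0.592, -0.2391, 0.082]
tool_rot: [[0.243, 0.97, 0.002], [0.97, -0.243, 0.001], [0.001, 0.002, -1.0]]
ft_force: [0.4, 6.5, 4.3]
grip_width: 0.0127
```

Run:
```python
from h import *
np.set_printoptions(precision=4,suppress=True)
s=cam('side');crop(s,195,110,275,190,10,'s15.png')
w=cam('wrist');crop(w,200,180,380,380,4,'w22.png')
o=observe();p=o['position'];R=o['tool_rot'];P=np.array([.5779,-.2925,.101]);e=np.array([.970,-.243,0]);f=np.array([.243,.970,0])
g=p-R[:,2]*.0187-P;print(o['time_s'],p,g@e,g@f,g[2],R[:,0],o['ft_force'],o['wrist_torque'])
```

```text
20.2 [ 0.5919 -0.2391  0.0821] 0.0006066150044988131 0.05515981367252655 -0.00024438959150507866 [0.2424 0.9702 0.0007] [1.3897 5.6623 4.1525] [ 0.8995 -0.117   0.0049]
```

View pics/w22.png

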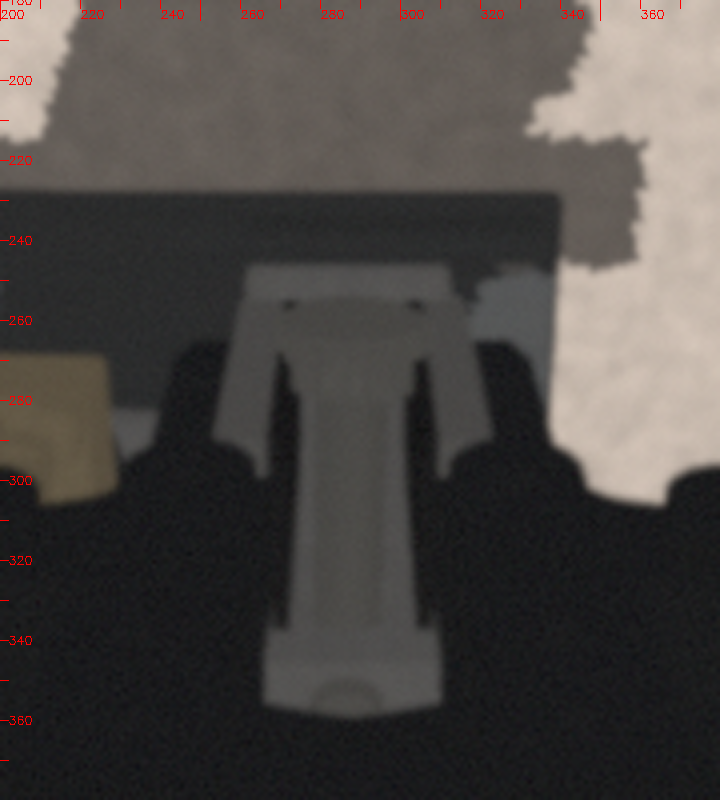

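View pics/s15.png

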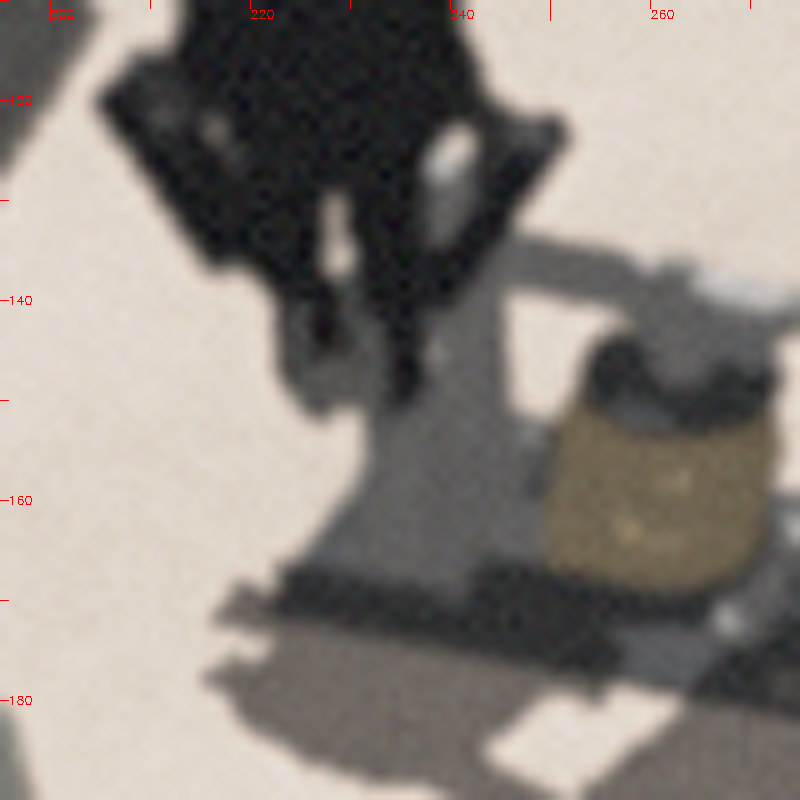

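Request:
{"op": "jog_arm", "data": {
  "travel": [
    [0,0,0.0008],
    [0,0,0]
  ],
  "dr": [
    [0,0,0],
    [0,0,0]
  ]
}}

```text
time_s: 20.37
position: [0.5918, -0.2396, 0.0826]
tool_rot: [[0.242, 0.97, 0.002], [0.97, -0.242, -0.001], [-0.0, 0.002, -1.0]]
ft_force: [1.1, 2.8, 1.8]
grip_width: 0.0125
```

Request:
{"op": "jog_arm", "data": {
  "travel": [
    [-0.0003,-0.0014,0],
    [-0.0003,-0.0014,0],
    [0,0,0]
  ],
  "dr": [
    [0,0,0],
    [0,0,0],
    [0,0,0]
  ]
}}

```text
time_s: 20.62
position: [0.5912, -0.242, 0.0826]
tool_rot: [[0.242, 0.97, 0.002], [0.97, -0.242, 0.001], [0.001, 0.002, -1.0]]
ft_force: [0.7, 6.1, 3.7]
grip_width: 0.0128
```

Request:
{"op": "jog_arm", "data": {
  "travel": [
    [0,0,0.0008],
    [0,0,0]
  ],
  "dr": [
    [0,0,0],
    [0,0,0]
  ]
}}

```text
time_s: 20.78
position: [0.5911, -0.2425, 0.0833]
tool_rot: [[0.243, 0.97, 0.001], [0.97, -0.243, -0.001], [-0.0, 0.002, -1.0]]
ft_force: [0.3, 2.6, 2.3]
grip_width: 0.0128
```

Request:
{"op": "jog_arm", "data": {
  "travel": [
    [-0.0003,-0.0014,0],
    [-0.0003,-0.0014,0],
    [0,0,0]
  ],
  "dr": [
    [0,0,0],
    [0,0,0],
    [0,0,0]
  ]
}}

```text
time_s: 21.03
position: [0.5904, -0.2452, 0.0833]
tool_rot: [[0.243, 0.97, 0.001], [0.97, -0.243, -0.0], [0.0, 0.001, -1.0]]
ft_force: [0.5, 4.5, 3.5]
grip_width: 0.0124
```

Request:
{"op": "jog_arm", "data": {
  "travel": [
    [0,0,0],
    [0,0,0],
    [0,0,0],
    [0.002,0.008,0],
    [0.002,0.008,0],
    [0.002,0.008,0],
    [0,0,0]
  ],
  "dr": [
    [0,0,0],
    [0,0,0],
    [0,0,0],
    [0,0,0],
    [0,0,0],
    [0,0,0],
    [0,0,0]
  ],
  "jaw": 0.035
}}

```text
time_s: 21.62
position: [0.5969, -0.219, 0.0832]
tool_rot: [[0.241, 0.971, 0.001], [0.971, -0.241, 0.0], [0.0, 0.001, -1.0]]
ft_force: [0.0, -0.4, 0.3]
grip_width: 0.0347
```

Run:
```python
from h import *
np.set_printoptions(precision=4,suppress=True)
s=cam('side');crop(s,195,110,275,190,10,'s16.png')
w=cam('wrist');crop(w,200,180,380,380,4,'w23.png')
o=observe();p=o['position'];R=o['tool_rot'];P=np.array([.5779,-.2925,.101]);e=np.array([.970,-.243,0]);f=np.array([.243,.970,0])
g=p-R[:,2]*.0187-P;print(o['time_s'],p,g@e,g@f,g[2],R[:,0],o['ft_force'],o['wrist_torque'])
```

```text
21.7167 [ 0.5967 -0.2205  0.0833] 0.0007461198411213959 0.07447263906341853 0.0009750297342458747 [ 0.2414  0.9704 -0.0002] [-0.0239  0.451   0.0097] [0.0207 0.0115 0.0186]
```

View pics/w23.png

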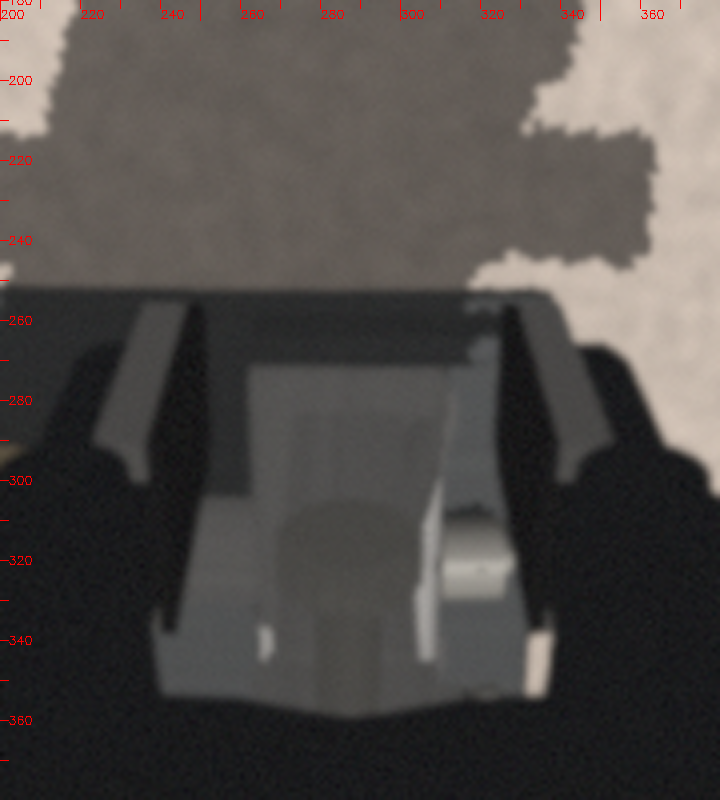

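View pics/s16.png

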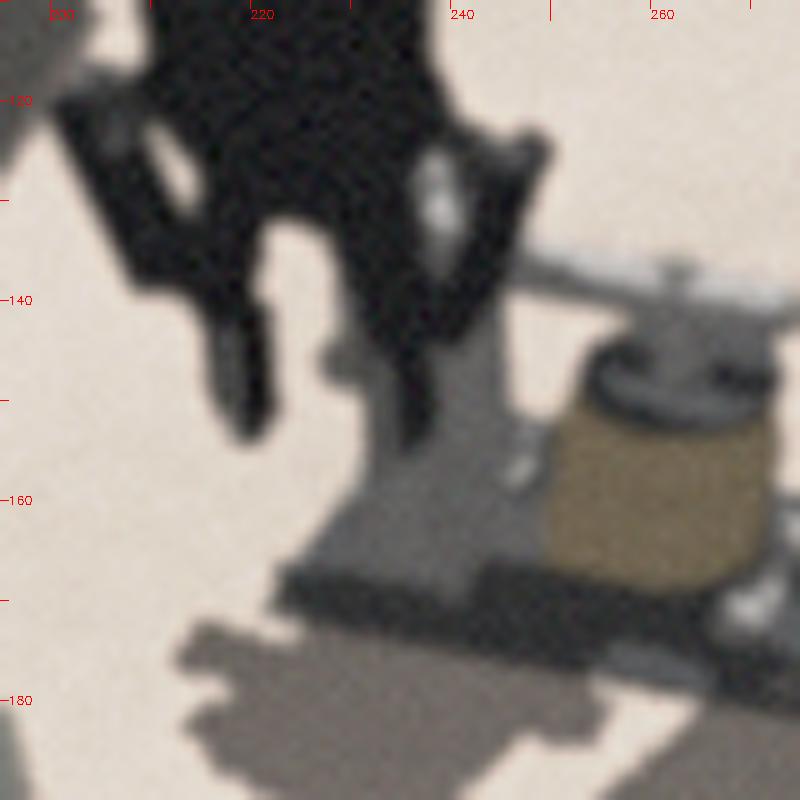

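Request:
{"op": "jog_arm", "data": {
  "travel": [
    [0,0,0],
    [0,0,0],
    [0,0,0],
    [0,0,0]
  ],
  "dr": [
    [0,0,0],
    [0,0,0],
    [0,0,0],
    [0,0,0]
  ],
  "jaw": 0.0
}}

```text
time_s: 22.05
position: [0.5965, -0.2213, 0.0832]
tool_rot: [[0.243, 0.97, 0.001], [0.97, -0.243, -0.0], [0.0, 0.001, -1.0]]
ft_force: [0.3, 0.3, -0.4]
grip_width: 0.0
```

Request:
{"op": "jog_arm", "data": {
  "travel": [
    [-0.0012,-0.0048,0],
    [-0.0012,-0.0048,0],
    [0,0,0]
  ],
  "dr": [
    [0,0,0],
    [0,0,0],
    [0,0,0]
  ]
}}

```text
time_s: 22.3
position: [0.5939, -0.2319, 0.0832]
tool_rot: [[0.243, 0.97, 0.002], [0.97, -0.243, -0.001], [-0.0, 0.002, -1.0]]
ft_force: [-0.9, 0.1, -0.2]
grip_width: 0.0001
```

Request:
{"op": "jog_arm", "data": {
  "travel": [
    [-0.0006,-0.0024,0],
    [-0.0003,-0.0014,0],
    [0,0,0]
  ],
  "dr": [
    [0,0,0],
    [0,0,0],
    [0,0,0]
  ]
}}

```text
time_s: 22.55
position: [0.5932, -0.2348, 0.0832]
tool_rot: [[0.243, 0.97, 0.001], [0.97, -0.243, -0.0], [-0.0, 0.002, -1.0]]
ft_force: [0.4, -0.4, 0.0]
grip_width: 0.0
```

Request:
{"op": "jog_arm", "data": {
  "travel": [
    [-0.0004,-0.0015,0],
    [-0.0003,-0.0014,0],
    [0,0,0]
  ],
  "dr": [
    [0,0,0],
    [0,0,0],
    [0,0,0]
  ]
}}

```text
time_s: 22.8
position: [0.5925, -0.2376, 0.0832]
tool_rot: [[0.243, 0.97, 0.002], [0.97, -0.243, -0.0], [-0.0, 0.002, -1.0]]
ft_force: [-0.9, 0.1, 0.3]
grip_width: -0.0002
```

Request:
{"op": "jog_arm", "data": {
  "travel": [
    [-0.0004,-0.0015,0],
    [-0.0003,-0.0014,0],
    [0,0,0]
  ],
  "dr": [
    [0,0,0],
    [0,0,0],
    [0,0,0]
  ]
}}

```text
time_s: 23.05
position: [0.5918, -0.2405, 0.0833]
tool_rot: [[0.243, 0.97, 0.002], [0.97, -0.243, -0.001], [-0.0, 0.002, -1.0]]
ft_force: [0.1, 0.9, -0.2]
grip_width: 0.0004
```

Request:
{"op": "jog_arm", "data": {
  "travel": [
    [-0.0002,-0.001,0],
    [0,0,0]
  ],
  "dr": [
    [0,0,0],
    [0,0,0]
  ]
}}

```text
time_s: 23.22
position: [0.5916, -0.2414, 0.0832]
tool_rot: [[0.243, 0.97, 0.001], [0.97, -0.243, -0.0], [-0.0, 0.002, -1.0]]
ft_force: [-0.9, -0.8, -0.1]
grip_width: 0.0
```

Run:
```python
from h import *
np.set_printoptions(precision=4,suppress=True)
s=cam('side');crop(s,195,110,275,190,10,'s17.png')
w=cam('wrist');crop(w,200,180,380,380,4,'w24.png')
o=observe();p=o['position'];R=o['tool_rot'];P=np.array([.5779,-.2925,.101]);e=np.array([.970,-.243,0]);f=np.array([.243,.970,0])
g=p-R[:,2]*.0187-P;print(o['time_s'],p,g@e,g@f,g[2],R[:,0],o['ft_force'],o['wrist_torque'])
```

```text
23.3167 [ 0.5917 -0.2413  0.0832] 0.0008648413093519792 0.05301860355928324 0.0009347779670008383 [ 0.2425  0.9702 -0.0001] [-0.5566  0.1606 -0.0876] [ 0.0058 -0.0314 -0.0127]
```

View pics/w24.png

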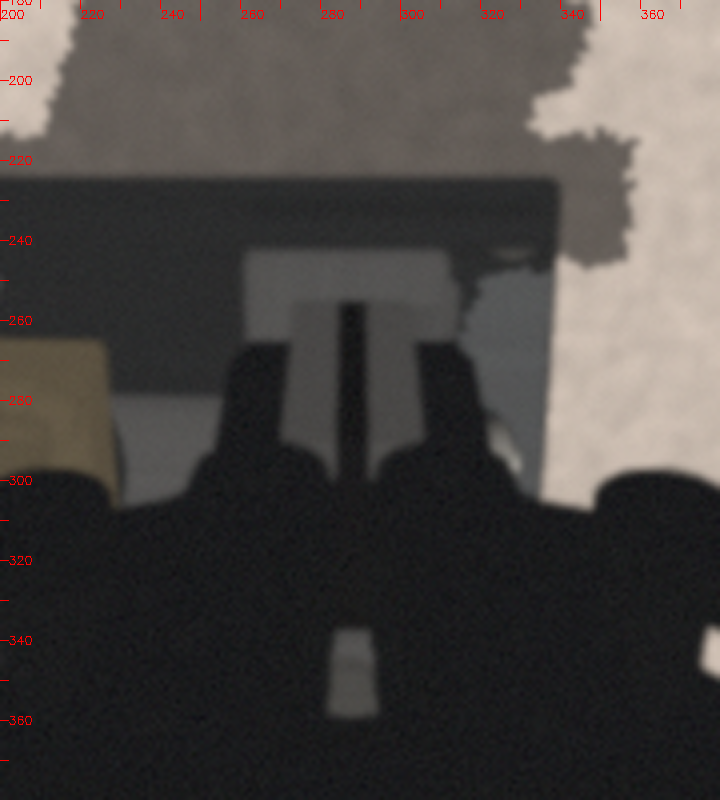

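View pics/s17.png

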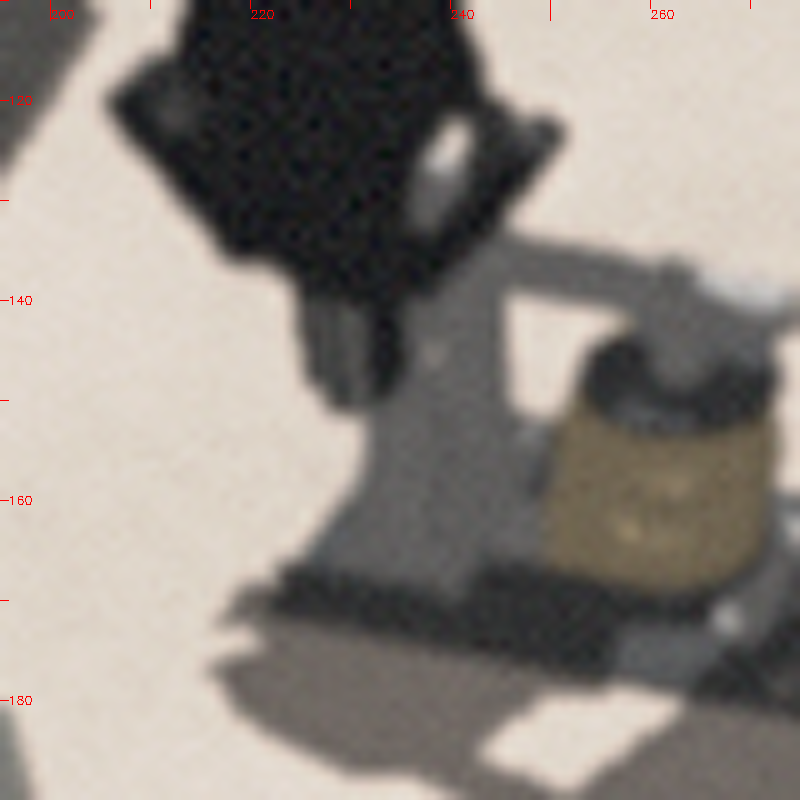

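Request:
{"op": "jog_arm", "data": {
  "travel": [
    [-0.0002,-0.001,0],
    [0,0,0]
  ],
  "dr": [
    [0,0,0],
    [0,0,0]
  ]
}}

```text
time_s: 23.48
position: [0.5915, -0.2416, 0.0832]
tool_rot: [[0.242, 0.97, 0.002], [0.97, -0.242, 0.001], [0.001, 0.001, -1.0]]
ft_force: [1.0, 3.6, 1.3]
grip_width: -0.0002
```

Request:
{"op": "jog_arm", "data": {
  "travel": [
    [-0.0002,-0.001,0],
    [0,0,0]
  ],
  "dr": [
    [0,0,0],
    [0,0,0]
  ]
}}

```text
time_s: 23.65
position: [0.5915, -0.2417, 0.0833]
tool_rot: [[0.242, 0.97, 0.002], [0.97, -0.242, 0.002], [0.003, 0.001, -1.0]]
ft_force: [2.1, 7.9, 1.4]
grip_width: -0.0002
```

Request:
{"op": "jog_arm", "data": {
  "travel": [
    [-0.0002,-0.001,0],
    [0,0,0]
  ],
  "dr": [
    [0,0,0],
    [0,0,0]
  ]
}}

```text
time_s: 23.82
position: [0.5915, -0.2417, 0.0833]
tool_rot: [[0.242, 0.97, 0.002], [0.97, -0.242, 0.004], [0.004, 0.001, -1.0]]
ft_force: [2.7, 13.2, 2.7]
grip_width: 0.0001
```

Request:
{"op": "jog_arm", "data": {
  "travel": [
    [-0.0002,-0.001,0],
    [0,0,0]
  ],
  "dr": [
    [0,0,0],
    [0,0,0]
  ]
}}

```text
time_s: 23.98
position: [0.5915, -0.2418, 0.0832]
tool_rot: [[0.241, 0.97, 0.002], [0.97, -0.241, 0.005], [0.006, 0.001, -1.0]]
ft_force: [3.6, 16.8, 3.7]
grip_width: 0.0
```

Request:
{"op": "jog_arm", "data": {
  "travel": [
    [0.001,0.004,0],
    [0.002,0.008,0],
    [0.005,0.02,0],
    [0.005,0.02,0.005],
    [0,0,0.035],
    [0,0,0.035],
    [-0.006,-0.02,0.03],
    [-0.008,-0.03,0.02],
    [-0.008,-0.03,0.01],
    [0,0,0],
    [0,0,0]
  ],
  "dr": [
    [0,0,0],
    [0,0,0],
    [0,0,0],
    [0,0,0],
    [0,0,0],
    [0,0,0],
    [0,0,0],
    [0,0,0],
    [0,0,0],
    [0,0,0],
    [0,0,0]
  ]
}}

```text
time_s: 24.9
position: [0.5814, -0.2747, 0.2185]
tool_rot: [[0.245, 0.969, 0.002], [0.969, -0.245, -0.001], [-0.001, 0.002, -1.0]]
ft_force: [0.8, 0.2, -0.3]
grip_width: 0.0
```

Run:
```python
from h import *
np.set_printoptions(precision=4,suppress=True)
s=cam('side');crop(s,195,90,295,190,7,'s18.png')
w=cam('wrist');cv2.imwrite('pics/w25.png',w['color'][:,:,::-1])
o=observe();print(o['time_s'],o['position'],o['ft_force'])
P=np.array([.5779,-.2925,.101]);f=np.array([.243,.970,0])
for a in(-.049,-.035,.035,.042):print(a,proj(w,P+a*f),proj(s,P+a*f))
```

```text
25.0 [ 0.5818 -0.2726  0.2175] [ 0.2034  0.8465 -0.2353]
-0.049 [288.2665 283.1378] [243.3266 126.8956]
-0.035 [288.2612 269.196 ] [241.6072 129.2175]
0.035 [288.2185 191.1987] [232.5439 141.4563]
0.042 [288.2125 182.7748] [231.5924 142.7412]
```

View pics/w25.png

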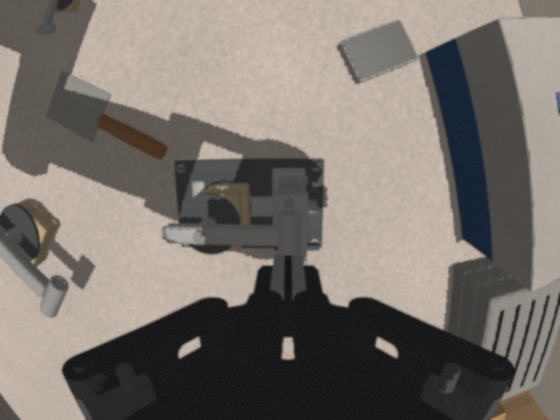

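View pics/s18.png

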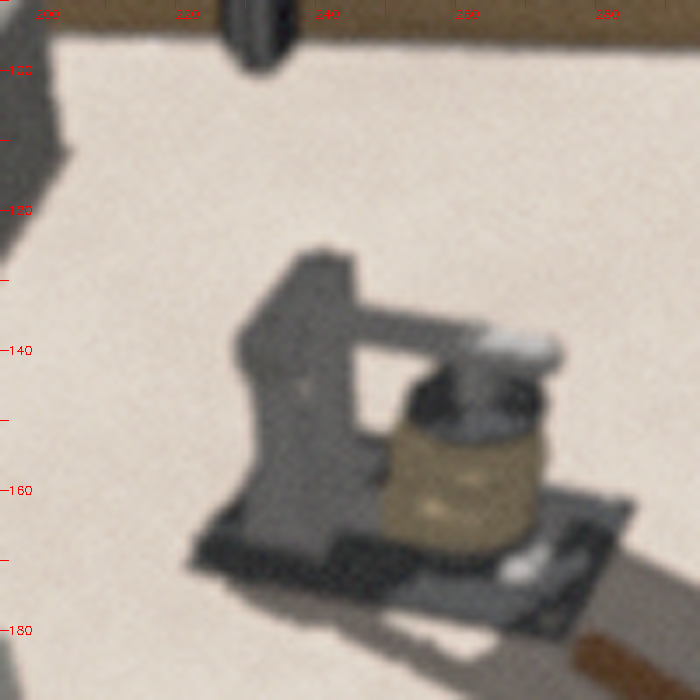

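Request:
{"op": "jog_arm", "data": {
  "travel": [
    [-0.018,0.03,0.02],
    [-0.018,0.03,0.02],
    [-0.018,0.03,0.02],
    [-0.018,0.03,0.02],
    [-0.018,0.03,0.0],
    [-0.018,0.03,0],
    [-0.018,0.03,0],
    [-0.018,0.03,0],
    [0,0,0],
    [0,0,0]
  ],
  "dr": [
    [0,0,0],
    [0,0,0],
    [0,0,0],
    [0,0,0],
    [0,0,0],
    [0,0,0],
    [0,0,0],
    [0,0,0],
    [0,0,0],
    [0,0,0]
  ]
}}

```text
time_s: 25.83
position: [0.437, -0.0313, 0.2983]
tool_rot: [[0.239, 0.971, 0.002], [0.971, -0.239, -0.001], [-0.0, 0.002, -1.0]]
ft_force: [1.1, -0.5, -0.2]
grip_width: 0.0003
```

Run:
```python
from h import *
np.set_printoptions(precision=4,suppress=True)
s=cam('side');crop(s,200,100,290,190,8,'s19.png')
t=cam('top');crop(t,370,125,460,215,8,'t5.png');cv2.imwrite('pics/t6.png',t['color'][:,:,::-1])
w=cam('wrist');cv2.imwrite('pics/w26.png',w['color'][:,:,::-1])
P=np.array([.5779,-.2925,.101]);f=np.array([.243,.970,0])
for a in(-.049,-.035,.035,.042):print(a,proj(w,P+a*f),proj(t,P+a*f))
```

```text
-0.049 [420.1693 369.1196] [446.9023 152.8741]
-0.035 [422.1855 362.296 ] [440.5496 151.4791]
0.035 [432.4607 324.224 ] [408.9424 144.5383]
0.042 [433.4923 320.0367] [405.7959 143.8474]
```

View pics/s19.png

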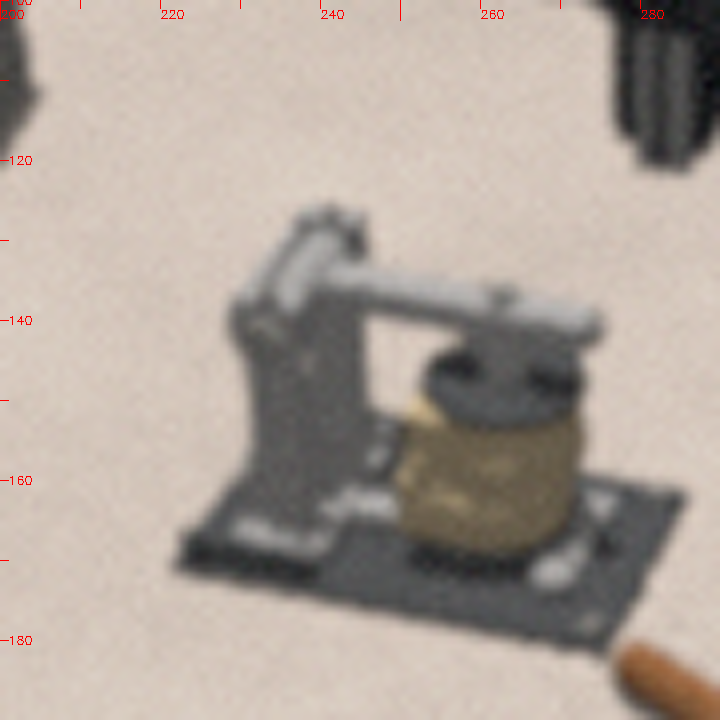

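View pics/t5.png

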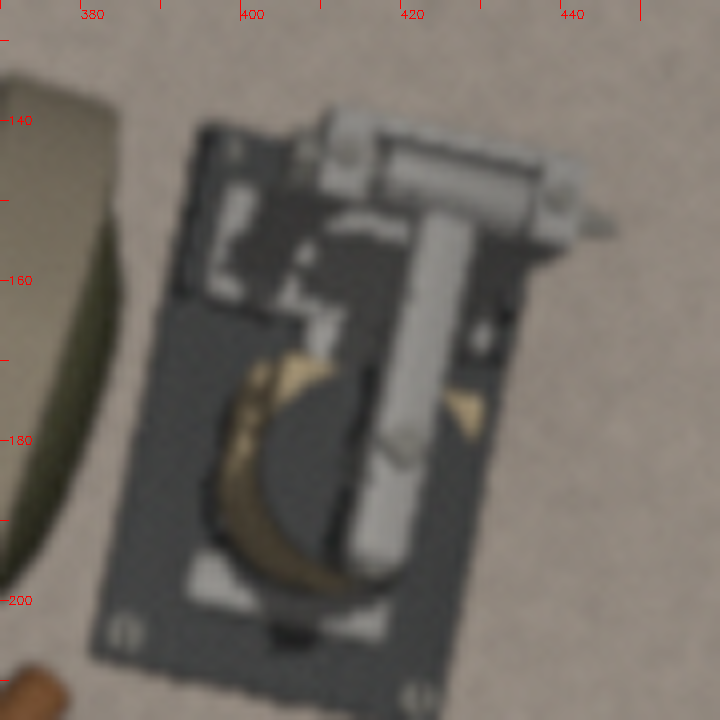

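View pics/t6.png

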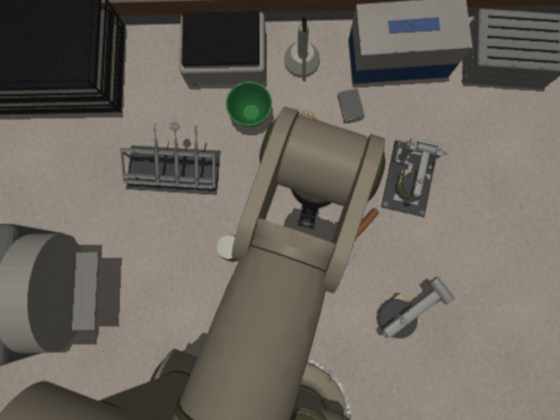

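View pics/w26.png

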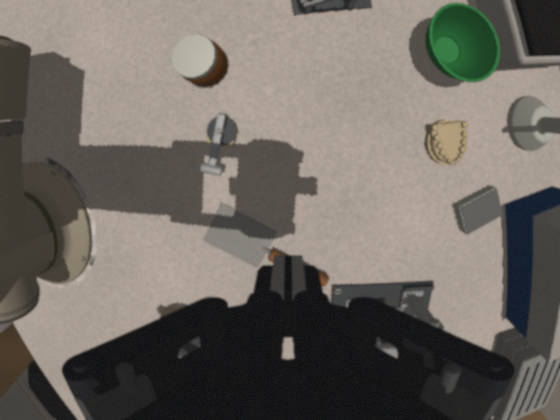

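```bash
python3 -c "
from rig import *
print(close_job())"
```

```text
the job is handed in; nothing more can be done
None
```

The articulator is back together and the job is handed in, at about 26 s of the 72 s allowed.

- **Upper member:** I picked the middle-sized one, with the barrel measuring about 40 mm. I lowered it onto the lower cast with about 10 N at most on the teeth. I then drew it back until the barrel met the rear stop, with about 10 N at the stop, and relaxed that before letting go.
- **Hinge pin:** I slid the pin up and out of the rest and threaded it in from the left (+y) side. It rubbed slightly at the second post (about 6 N), so I raised the head about 1.6 mm and it went in. I pushed the head with closed fingers until it stopped hard at up to about 17 N.

**Final checks:**
- **Pin home:** At the hard stop, the fingers stood where a fully home head puts them, with the underside about 35 mm from hinge. The top view shows the nose out of the far post at pixel (447, 153.5), against (446.9, 152.9) predicted for fully home. The head is small and dim in the pictures, but appears to lie against the post.
- **Barrel and stop:** The barrel still lies between the posts and at the stop, though from above only a thin dark line shows there. The contact itself rests on the force reading.
- **Bench:** The other instruments and objects that the last pictures show look unmoved. The arm hid a few things in the last top picture.

No check failed.

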